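# Stand a weld plate in the argon trough and hold the purge valve open

## Task

Get the tall plate ready for welding under argon: draw it straight up out of the slotted rack by its top edge, and lower it (do not drop it) upright into the slot of the block in the purge trough until it stands on the trough floor, and let go of it. Then flip the safety catch over the purge valve's lever right back out of the way, pull the lever round towards the robot to its open stop, in line with the pipe, and finish while holding it fully open: it is spring-loaded and swings shut if you let go. Keep the plate standing in its slot and leave the short plates, the wire spool and the brass nozzle where they are.

Things in the scene. Friction and masses are not known exactly. Their poses are not given: they have to be found in the camera images.
- plate_center (a point): The tall plate: bare metal, 8 mm thick (x axis), 100 mm wide (y), 120 mm tall (z), 0.35 to 0.55 kg, loose, upright in one of the rack's three slots, which one varies. This point is its centre, 60 mm under its top edge. In the rack its underside is 12 mm, its top edge 132 mm above the bench.
- rack: Fixed slotted rack: aluminium foot 165 x 124 x 12 mm, two black slotted end rails, 58 mm tall overall. Origin: centre of its underside, on the bench. Three slots along its x axis at -45, 0 and +45 mm, each 11 mm wide, running along y; the plates' side edges stand in them, 35 mm deep above the foot, and come out straight upward.
- short_a_center (a point): A short plate in the rack, 8 mm thick x 100 mm wide x 70 mm tall; this point is its centre. Its top edge is 82 mm above the bench. To be left alone.
- short_b_center (a point): The other short plate in the rack, the same size; this point is its centre. To be left alone.
- slot_floor (a point): Floor centre, 9 mm above the bench, of the slot in the dark steel block in the open steel trough (200 x 160 mm, rims 76 mm above the bench); the plate's underside ends here. Axes of the fixed rig: x across the slot, y along it, z up. Slot 12 mm wide, 90 mm long, open-ended, 40 mm deep, its mouth chamfered out to 26 mm over the top 9 mm.
- valve_stem (a point): The vertical axis the purge valve's lever turns about, at the lever's mid-height, 122 mm above the bench. Axes of the purge rig: x along the valve's pipe away from the robot, y towards the trough. Valve, lever, catch and trough all sit on one fixed rig.
- purge_lever (a joint): Valve lever angle, rad: 0 = shut (pointing along -y of the rig, away from the trough, square to the pipe), 1.571 = fully open at its stop (along -x of the rig, towards the robot, in line with the pipe). Opens clockwise seen from above. A spring shuts it: 4 N at the grip when shut, 9 N when open. With the catch on it moves under 0.1 rad.
- lever_grip (a point): Middle of the lever's black rubber sleeve, 140 mm from the stem axis, turning with the lever. Sleeve 24 mm wide, 14 mm high, 88 mm long (94 to 182 mm from the stem), level, its centre line 122 mm above the bench with free space below (a bracket ends 95 mm from the stem). Axes turn with the lever: y points to the stem, x across the lever; it opens towards its -x side.
- safety_catch (a joint): Catch angle, rad: 0 = on (its hook hangs in front of the lever and blocks it), 1.9 = fully back. A light (60 g) steel strap bent over the lever, hinged behind it (+x side of the rig). It stays by its own weight: let go below about 0.8 rad it falls back on, above about 1.0 rad it falls over to fully back.
- catch_hinge (a point): Middle of the catch's hinge pin, 118 mm above the bench, pin along y of the rig. Axes of the rig. The catch turns up and over towards +x of the rig (away from the robot).
- catch_tab (a point): Centre of the catch's thumb tab, a steel plate 5 mm thick (x), 26 mm wide (y), 37 mm tall (z). With the catch on it stands upright on the robot's side, 46.5 mm from the hinge pin along -x of the rig and 44.5 mm above it, top edge 181 mm above the bench. Pushing it along +x of the rig and over flips the catch. Axes turn with it.
- spool_center (a point): White filler-wire spool lying flat on the bench, 100 mm in diameter, 44 mm high; this point is its centre. To be left alone.
- nozzle_center (a point): Small brass welding nozzle standing upright on the bench, 34 mm in diameter at its foot, 46 mm tall; this point is its centre. To be left alone.
Mind the look-alikes: they are no part of the job. What is shaped like the part that bears plate_center but green or red is not meant.

How it is judged:
On the way, in this order (a step that is already met when the one before it is completed fails the run):
1. the tall plate is drawn up out of the rack, clear of its slots (height (world z) of plate_center above 0.115 m), for 0.1 s.
2. the tall plate stands in the slot of the trough's block and is let go (z of plate_center in the frame of slot_floor below 0.064 m and horizontal distance between plate_center and slot_floor below 0.02 m and angle between plate_center's own z axis and vertical below 0.14 rad and contact force between the fingers and plate below 0.1 N), for 0.2 s.
3. the safety catch is flipped back while the lever is still shut (value of joint safety_catch above 1.5 rad and value of joint purge_lever below 0.2 rad), for 0.1 s.
At the end, for the whole second after the job is handed in: Ends with the fingers holding the lever (over 2 N) open (beyond 1.42 of 1.571 rad), the catch back (beyond 1.5 rad), the tall plate untouched in the slot: underside within 4 mm of its floor, middle within 20 mm of the slot's, upright within 8 degrees (all of step 2 and value of joint purge_lever above 1.42 rad and contact force between the fingers and purge_lever above 2 N and value of joint safety_catch above 1.5 rad and contact force between the arm and plate below 0.1 N); the arm keeps its last pose, push and grip.
It fails at once if a short plate is pulled up or knocked out of place (30 mm) (distance of any of short_a_center, short_b_center from where it was at the start of the episode above 0.03 m).
It fails at once if the spool or the nozzle is pushed away (30 mm) (distance of any of spool_center, nozzle_center from where it was at the start of the episode above 0.03 m).
It fails at once if the tall plate is let go over the slot more than 20 mm above its floor (dropped in) (horizontal distance between plate_center and slot_floor below 0.04 m and z of plate_center in the frame of slot_floor above 0.08 m and contact force between the fingers and plate below 0.05 N).
It also fails if it takes over 69 s, if anything falls off the work surface, if the arm or the gripper's body presses on something with over 40 N, if the wrist force passes 120 N, or if a joint passes its speed limit or range.

## Robot

A 7-joint arm with a two-finger parallel gripper is mounted at the origin on the work surface. World frame = base frame: x ahead of the robot, y to its left, z up, the work surface at z = 0. Lengths are in m, angles in rad, forces in N, time in s.
With the tool pointing down it reaches from about 0.4 to 0.85 m from the base axis. Payload 10.4 kg.
Tool frame: the origin (TCP) lies at the very end of the fingers, on their centre line; the grasp point (between the pads) lies r.hold_point_z behind it (r.hold_point_z is the distance from the TCP to the grasp point, in m); z points along the fingers, y is the direction in which the jaws open and shut (so a half turn about z gives the same grasp; the last joint's range is limited). The gripper opens to 87 mm and grips with 3 to 60 N. Pads are 19 mm wide; open, the fingers measure 117 mm over their backs; the gripper's body (75 mm by 190 mm) begins 51 mm behind the grasp point.
Start: joints at [-1.159, 0.332, -0.065, 1.46, 0.022, 1.35, -0.088], TCP at [0.263, 0.567, 0.223] pointing down, gripper open.
Joint ranges: [-2.6, 2.6], [-0.5, 2.12], [-1.47, 1.34], [0.16, 2.42], [-1.27, 4.41], [0.06, 2.06], [-2.6, 2.6]. Speed limits (rad/s): [2.22, 2.22, 2.79, 2.79, 3.14, 3.14, 3.14].

## Interface

Orientations are given as a unit quaternion [x, y, z, w].
In Python, from bench import r gives the robot as it stands.
- The arm moves only by the tool send_rows, never from a script. Its argument "commands" is a list of rows, each a list of 7 numbers: the shift along the world's x, y, z normalised to -1 to 1, where 1 is 0.03 m, then the turn, a rotation vector about the world's x, y, z normalised to -1 to 1, where 1 is 5 degrees, then the gripper command: -1 is fully open, 1 is shut, values between are in proportion. In form: [[tx, ty, tz, ax, ay, az, jaw], ...]. A call has 1 to 10 rows; each row shifts and turns the pose as measured when the row begins; what a row does not reach is not made up. A row lasts 1/12 s, in which the tool goes at most 41.7 mm and 7.16 degrees, less where a joint would pass 70% of its speed; a pose out of reach is approached as far as the arm can. A call with a number of a shift or a turn outside -1 to 1 is refused whole. A call with a gripper value outside its range is refused whole. The fingers move at their own pace and stop on an object; "grip_force" is the grip in N (left out, the last holds). Time passes only in rows, so rows that do not move let the fingers close. It gives the time, the measured TCP pose, the force and the opening at its end, in the units of the state.
- r.read_state(): the state, without advancing time (a new reading comes with each control period).
- r.camera(name): name is "side" or "top" or "wrist"; returns the picture (420x560x3 uint8, blue, green, red); there is no depth.
- r.calibration(name): a dict with "K" (3x3 intrinsics, pixels), "R" (3x3) and "t" (3): a world point X has camera coordinates R X + t; the wrist camera has in their place "mount" (4x4, takes a point from camera to tool coordinates, whose origin is the TCP and whose axes are the flange's). Camera axes: x right, y down, z forward; pixel columns grow to the right and rows downward; lengths in m; the calibration is good to about 2 mm. A picture is of the moment at which its call begins: read the wrist's pose just before it. calibration takes no time and is no camera call.
- r.close_job(): hands the job in, once; it reports no verdict.
The state is a dict: "time": time; "joint_positions": joint angles; "joint_vel": joint speeds; "joint_torque": joint torques, N m; "ee_pos": TCP position; "eef_rot": TCP orientation; "ft_force": force on the tool from outside, world axes, zero at the start; "torque": the same for the moment, N m; "width": finger opening in m.
Only numpy, scipy, OpenCV 4.12 (cv2) and the standard library are available. Lean on these libraries where they do the work, as an engineer would, in place of code of your own. Each camera call takes 0.05 s, during which the arm holds its last target.

## Working session

There is one attempt and no reset: what is moved stays moved. The work goes in short steps, Python scripts to look and compute and a tool call to move; the robot and the scene stay as the last step left them, time stands still between calls to the robot, and variables do not carry over. Pictures are saved under pics/ and viewed, and the job is handed in when it is done.

Besides the shell and the picture viewer there is one more tool, called after "Request:" in YAML: its name, and indented under it one key for each argument. send_rows: Moves the arm, as the interface text tells. Scaled input: -1 to 1 covers 0.03 m each way for a shift and 5 degrees each way for a turn. Its arguments: {"type":"object","properties":{"commands":{"type":"array"},"grip_force":{"type":"number"}},"required":["commands"]}

```bash
mkdir -p pics; ls; python3 - <<'E'
from bench import r
import cv2
s=r.read_state(); print(s, r.hold_point_z)
for n in("side","top","wrist"):
    cv2.imwrite(f"pics/{n}0.png",r.camera(n)); print(n,r.calibration(n))
E
```

```text
pics
{'time': 0.0, 'joint_positions': array([-1.15860205,  0.33287312, -0.06469953,  1.46093763,  0.02159999,
        1.34988972, -0.08853996]), 'joint_vel': array([-0.00261336,  0.00206789,  0.00017407,  0.00039914,  0.00099146,
        0.00182694, -0.00153639]), 'joint_torque': array([ 3.73886223e-04, -6.23253107e+01,  2.51035870e-02, -3.89888620e+01,
       -6.12143450e-02,  3.98853596e-02,  6.53914367e-05]), 'ee_pos': array([0.26310886, 0.56649791, 0.22175492]), 'eef_rot': array([ 2.15698226e-01,  9.76459818e-01, -6.95846457e-04, -1.20278718e-04]), 'ft_force': array([0.14782111, 0.32967876, 0.08668944]), 'torque': array([-0.01708906,  0.02515581,  0.02895428]), 'width': 0.08717772103339608} 0.0187
side {'K': array([[516.6022519 ,   0.        , 277.48677997],
       [  0.        , 516.6022519 , 202.49681082],
       [  0.        ,   0.        ,   1.        ]]), 'R': array([[-0.95122526, -0.30780224,  0.02069513],
       [-0.18050376,  0.50091255, -0.84646619],
       [ 0.25017774, -0.80891557, -0.53204013]]), 't': array([0.4487767 , 0.17154012, 1.69711529])}
top {'K': array([[438.
[... 197 characters left out ...]
4566e-03],
       [-9.84445936e-01,  6.92962731e-03, -1.75551076e-01],
       [ 1.75555892e-01,  8.81803229e-05, -9.84469462e-01]]), 't': array([0.05786631, 0.49541281, 1.24196482])}
wrist {'K': array([[368.43368813,   0.        , 280.14094879],
       [  0.        , 368.43368813, 204.83329576],
       [  0.        ,   0.        ,   1.        ]]), 'mount': array([[-6.18084366e-04, -9.60154645e-01, -2.79468558e-01,
         7.65961015e-02],
       [ 9.99999759e-01, -5.04820033e-04, -4.77259116e-04,
         5.86839644e-04],
       [ 3.17161231e-04, -2.79468786e-01,  9.60154726e-01,
        -1.62161421e-01],
       [ 0.00000000e+00,  0.00000000e+00,  0.00000000e+00,
         1.00000000e+00]])}
```

View pics/top0.png

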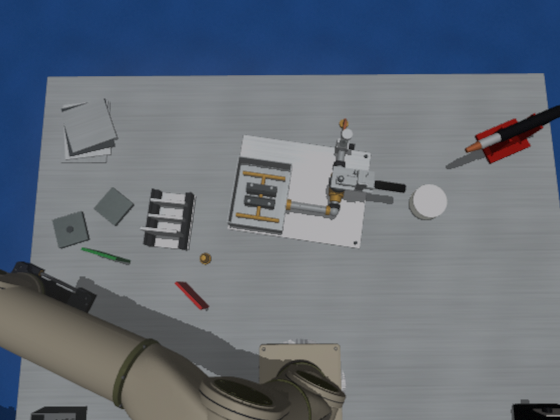

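View pics/side0.png

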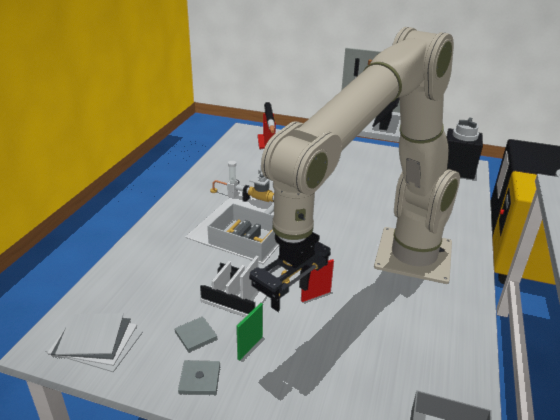

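View pics/wrist0.png

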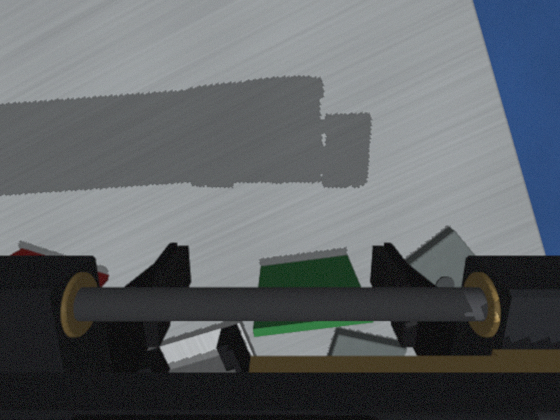

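The top view shows the rack at about (168,220), trough block (262,195), valve at (340,180) with its black lever to (405,187), spool (429,202), nozzle (205,258), and green and red look-alikes at (105,255) and (192,295). I'll enlarge the rack and the rig next.

```bash
python3 - <<'E'
import cv2
im=cv2.imread("pics/top0.png")
a=cv2.resize(im[180:260,130:220],None,fx=6,fy=6,interpolation=cv2.INTER_CUBIC);cv2.imwrite("pics/rack_c.png",a)
a=cv2.resize(im[110:255,220:415],None,fx=4,fy=4,interpolation=cv2.INTER_CUBIC);cv2.imwrite("pics/rig_c.png",a)
im=cv2.imread("pics/side0.png")
a=cv2.resize(im[145:320,180:340],None,fx=3.4,fy=3.4,interpolation=cv2.INTER_CUBIC);cv2.imwrite("pics/side_c.png",a)
E
```

```text
(no output)
```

View pics/rack_c.png

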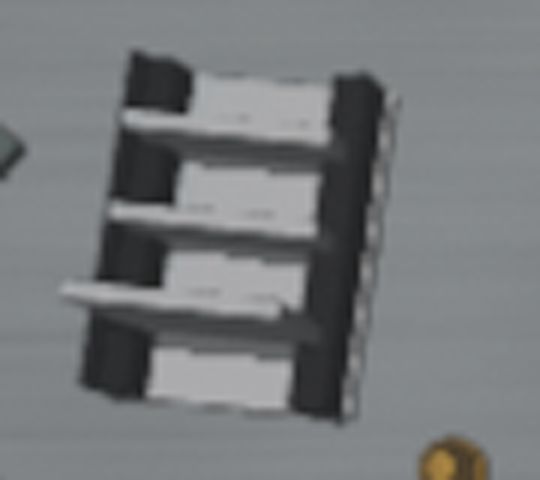

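View pics/rig_c.png

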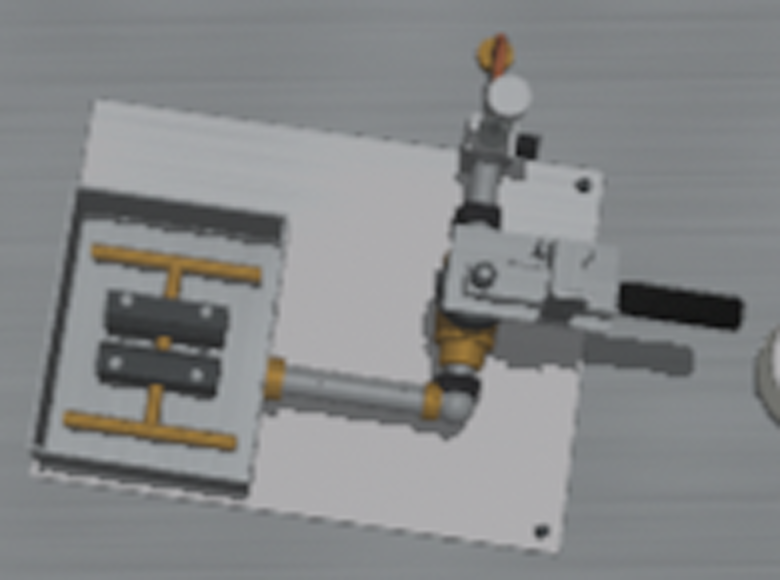

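View pics/side_c.png

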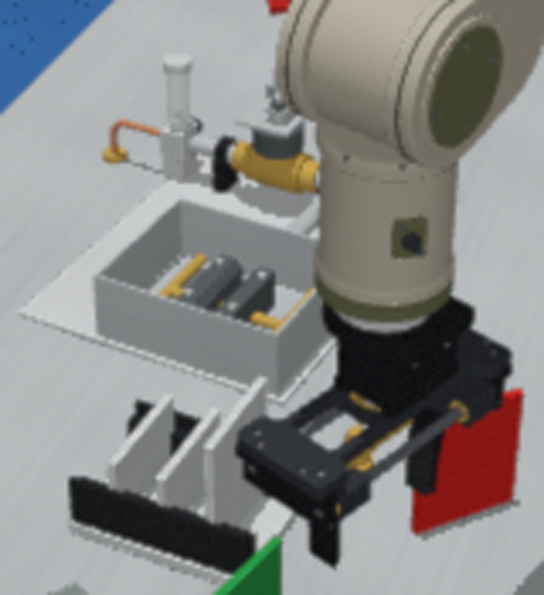

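```bash
cat > h.py <<'E'
import numpy as np, cv2
from bench import r
from scipy.spatial.transform import Rotation as Ro
def cam(name,s=None):
    c=r.calibration(name);K=c["K"]
    if name=="wrist":
        s=s or r.read_state()
        T=np.eye(4);T[:3,:3]=Ro.from_quat(s["eef_rot"]).as_matrix();T[:3,3]=s["ee_pos"]
        M=T@c["mount"];return K,M[:3,:3],M[:3,3]
    return K,c["R"].T,-c["R"].T@c["t"]
def cast(C,px,z):
    K,R,o=C
    px=np.atleast_2d(px).astype(float)
    d=(R@np.linalg.inv(K)@np.c_[px,np.ones(len(px))].T).T
    return o+d*((z-o[2])/d[:,2])[:,None]
def proj(C,X):
    K,R,o=C
    q=(K@R.T@(np.atleast_2d(X)-o).T).T
    return q[:,:2]/q[:,2:]
def yaw(v):return np.degrees(np.arctan2(v[1],v[0]))
E
python3 - <<'E'
from h import *
C=cam("top");print("cam",C[2])
f=lambda x,y:(130+x/6-.4,180+y/6-.4)
g=lambda x,y:(220+x/4-.4,110+y/4-.4)
P=cast(C,[f(62,285),f(62,300),f(282,308)],.132);print("plate top",P, np.linalg.norm(P[2]-P[1]))
# rack rails tops z .058 corners
P=cast(C,[f(130,55),f(385,78),f(80,385),f(340,415)],.058);print("rails",P,P.mean(0),[yaw(v) for v in(P[0]-P[1],P[2]-P[3],P[0]-P[2],P[1]-P[3])])
# trough rim outer corners
P=cast(C,[g(78,190),g(285,215),g(35,455),g(248,495)],.076);print("trough",P,P.mean(0),[yaw(v) for v in(P[0]-P[1],P[2]-P[3],P[0]-P[2],P[1]-P[3])])
P=cast(C,[g(165,342)],.05);print("slot",P)
P=cast(C,[g(483,273),g(622,298),g(742,312)],.128);print("stem,grip ends",P)
P=cast(C,[g(582,270)],.16);print("tab",P)
P=cast(C,[g(320,0)],.16)
print("spool",cast(C,[429,200],.044),"nozzle",cast(C,[205,257],.046))
E
```

```text
cam [0.27006675 0.05432237 1.30972211]
plate top [[0.43802608 0.43201957 0.132     ]
 [0.43118745 0.43168512 0.132     ]
 [0.42685268 0.33217452 0.132     ]] 0.09960497033003687
rails [[0.56166014 0.42809362 0.058     ]
 [0.54928708 0.3033009  0.058     ]
 [0.40034005 0.444801   0.058     ]
 [0.38515411 0.32024508 0.058     ]] [0.47411035 0.37411015 0.058     ] [np.float64(84.3376937666155), np.float64(83.04876761589345), np.float64(-5.912850897451416), np.float64(-5.894018390604969)]
trough [[0.65055979 0.1700691  0.076     ]
 [0.63054856 0.01901372 0.076     ]
 [0.45502357 0.19885801 0.076     ]
 [0.42533116 0.04758905 0.076     ]] [0.54036577 0.10888247 0.076     ] [np.float64(82.4536179495899), np.float64(78.89466787157214), np.float64(-8.375519058413536), np.float64(-7.92713475510476)]
slot [[0.5421535  0.10752865 0.05      ]]
stem,grip ends [[ 0.57268708 -0.11638623  0.128     ]
 [ 0.55419243 -0.21199103  0.128     ]
 [ 0.54367153 -0.29442445  0.128     ]]
tab [[ 0.56610024 -0.1786592   0.16      ]]
spool [[ 0.52518691 -0.38742351  0.044     ]] nozzle [[0.36219758 0.26819895 0.046     ]]
```

Three plates stand in the rack: far (150–185,200), middle (150–183,216) and near (140–177,230). The near one is the tall plate. Its edge is displaced outwards by height, it comes out 99.6 mm long when cast at z=0.132, and it is clearly the tallest in the side crop at (235,440). The green and red plates are look-alikes. The rack is centred near (0.474,0.374) with yaw −6°, which fits a −45 mm slot at (0.429,0.379).

Request:
send_rows:
  commands:
    - [0.3, -0.35, 0, 0, 0, -0.9, -0.5]
    - [0.37, -0.41, 0, 0, 0, -0.95, -0.2]
    - [0.37, -0.41, 0, 0, 0, -0.95, 0]
    - [0.37, -0.41, 0, 0, 0, -0.95, 0]
    - [0.37, -0.41, 0, 0, 0, -0.95, 0]
    - [0.37, -0.41, 0, 0, 0, -0.95, 0]
    - [0.37, -0.41, 0, 0, 0, -0.95, 0]
    - [0.37, -0.41, 0, 0, 0, -0.95, 0]
    - [0.37, -0.41, 0, 0, 0, -0.95, 0]
    - [0.37, -0.41, 0, 0, 0, -0.95, 0]
  grip_force: 30

```text
time: 0.98
ee_pos: [0.3707, 0.4413, 0.2181]
eef_rot: [0.6, 0.8, -0.003, -0.002]
ft_force: [0.1, -0.1, 0.5]
width: 0.0442
```

Request:
send_rows:
  commands:
    - [0.45, -0.45, 0.1, 0, 0, -0.9, 0]
    - [0.45, -0.45, 0.1, 0, 0, -0.9, 0]
    - [0.45, -0.45, 0, 0, 0, -0.9, 0]
    - [0.4, -0.4, 0, 0, 0, -0.9, 0]
    - [0.2, -0.2, 0, 0, 0, -0.7, 0]
    - [0, 0, 0, 0, 0, 0, 0]

```text
time: 1.48
ee_pos: [0.4339, 0.3754, 0.223]
eef_rot: [0.748, 0.663, -0.004, -0.002]
ft_force: [-0.3, 0.5, 0.4]
width: 0.0435
```

```bash
cat >> h.py <<'E'
def snap(tag,names=("wrist",)):
    for n in names:
        s=r.read_state(); im=r.camera(n); cv2.imwrite(f"pics/{tag}_{n}.png",im)
        np.savez(f"pics/{tag}_{n}.npz",p=s["ee_pos"],q=s["eef_rot"])
    R=Ro.from_quat(s["eef_rot"]).as_matrix()
    print("t",round(s["time"],2),"pos",s["ee_pos"].round(4),"yawY",round(yaw(R[:,1]),2),"tz",R[:,2].round(4),"F",s["ft_force"].round(1),"w",round(s["width"],4))
def wcam(tag):
    d=np.load(f"pics/{tag}_wrist.npz");return cam("wrist",dict(ee_pos=d["p"],eef_rot=d["q"]))
E
python3 -c "
from h import *
snap('a',('wrist','top','side'))"
```

```text
t 1.58 pos [0.4323 0.3772 0.223 ] yawY -6.49 tz [-9.e-03 -9.e-04 -1.e+00] F [ 0.6  0.1 -0.1] w 0.0434
```

View pics/a_wrist.png

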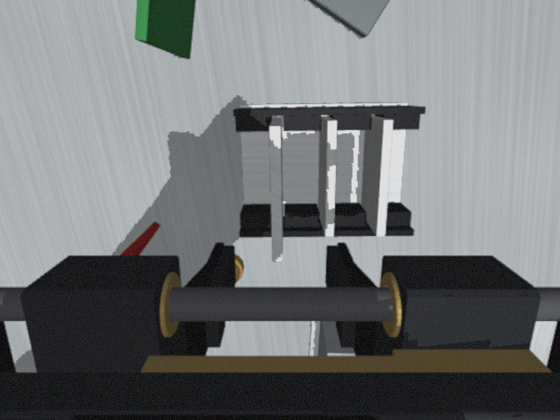

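View pics/a_top.png

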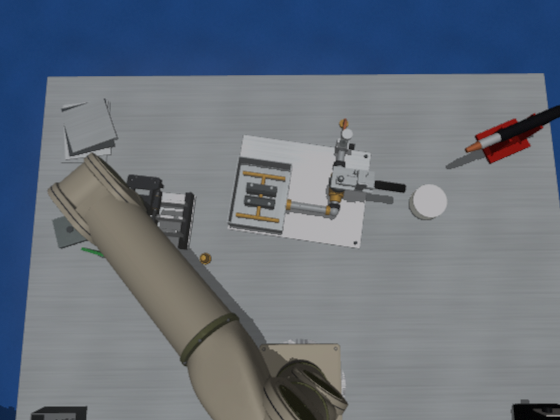

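The wrist view shows the tall plate's top edge, bare metal, as a strip from (277,118) to (278,260). It sits nearly midway between the fingers. The short plates are at x≈328 and x≈383.

```bash
python3 - <<'E'
from h import *
im=cv2.imread("pics/a_wrist.png")
cv2.imwrite("pics/a_c.png",cv2.resize(im[95:275,225:435],None,fx=3.5,fy=3.3,interpolation=cv2.INTER_CUBIC))
C=wcam('a')
g=cv2.cvtColor(im,cv2.COLOR_BGR2GRAY)
for v in range(130,262,12): print(v,g[v,264:294])
P=cast(C,[(271,117),(283,117),(272,261),(283,261)],.132);print(P,P.mean(0))
E
```

```text
130 [ 41  35  41  37  70 159 221 224 222 221 224 222 222 223 223 222 185 143
 187 163  90  79  79  82  91 104 102 104 101 105]
142 [133 134 132 131 124 117 127 130 135 178 224 225 223 223 222 224 199 113
 114 135 133 130 134 136 132 134 131 136 134 131]
154 [135 137 138 133 132 133 125 133 133 134 133 135 137 138 135 132 124  98
 113 132 135 132 132 133 133 133 133 134 134 133]
166 [131 131 132 130 131 126 118 135 129 131 128 129 131 131 131 131 123 102
 110 127 136 131 130 131 130 128 132 133 130 128]
178 [133 133 131 133 134 126 118 130 133 131 133 132 131 129 136 134 129 109
 105 133 133 133 132 134 133 131 132 132 135 133]
190 [132 135 133 135 132 124 114 125 135 132 137 136 131 134 133 131 130 111
 105 134 133 135 134 136 132 132 136 131 133 133]
202 [131 129 129 129 130 127 129 127 136 131 131 132 129 130 132 135 128 113
 136 202 227 199 140 131 130 130 131 129 133 133]
214 [ 30  12  27  28  23  32  50 100 135 131 130 131 132 131 132 136 133 115
 102 115  97  47  41  42  38  32  25  26  28  27]
226 [ 26  19  28  40  36  50  49  90 128 131 130 129 132 129 130 129 132 121
  82  41  31  46  46  42  47  38  38  33  35  38]
238 [181 179 181 182 181 182 181 166 130 130 131 132 133 130 133 134 131 122
 128 167 182 179 176 178 180 178 175 180 178 178]
250 [181 179 181 180 180 179 180 165 136 123 127 126 124 124 126 126 130 126
 136 167 183 180 180 176 175 176 179 180 180 177]
[[0.43503079 0.44016439 0.132     ]
 [0.4429999  0.43919527 0.132     ]
 [0.4223165  0.33583287 0.132     ]
 [0.43050188 0.33486374 0.132     ]] [0.43271227 0.38751407 0.132     ]
```

View pics/a_c.png

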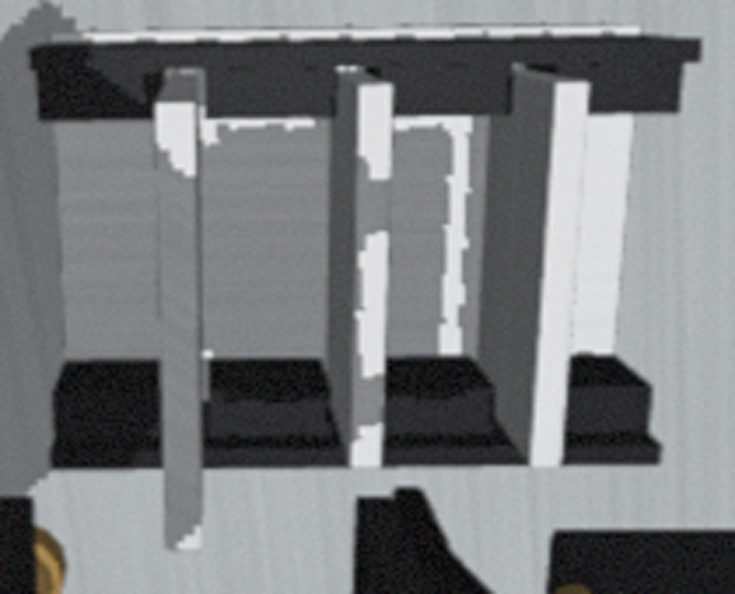

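```bash
python3 - <<'E'
from h import *
C=wcam('a')
P=cast(C,[(269.3,125.5),(281.5,125.5),(271.3,260.7),(282,260.7)],.132);print(P,P.mean(0),np.linalg.norm(P[1]-P[3]),yaw(P[1]-P[3])-90,yaw(P[0]-P[2])-90,np.linalg.norm(P[0]-P[1]))
E
```

```text
[[0.43318055 0.434774   0.132     ]
 [0.44133477 0.43378376 0.132     ]
 [0.42182682 0.33613777 0.132     ]
 [0.42978727 0.3351952  0.132     ]] [0.43153235 0.38497268 0.132     ] 0.09926252020671435 -6.68051597730161 -6.566253571850751 0.008214132852994683
```

Request:
send_rows:
  commands:
    - [0, 0.1, -0.5, 0, -0.1, 0, 0]
    - [0, 0.1, -0.7, 0, 0, 0, 0]
    - [0, 0, -0.7, 0, 0, 0, 0]
    - [0, 0, -0.7, 0, 0, 0, 0]
    - [0, 0, -0.6, 0, 0, 0, 0]
    - [0, 0, -0.4, 0, 0, 0, 0]
    - [0, 0, 0, 0, 0, 0, 0]

```text
time: 2.22
ee_pos: [0.4243, 0.3925, 0.1114]
eef_rot: [0.736, 0.677, 0.001, -0.002]
ft_force: [0.2, -0.5, 0.3]
width: 0.0435
```

```bash
python3 -c "
from h import *
snap('b')"
```

```text
t 2.22 pos [0.4243 0.3925 0.1114] yawY -4.81 tz [-0.0012  0.0044 -1.    ] F [ 0.2 -0.5  0.3] w 0.0435
```

View pics/b_wrist.png

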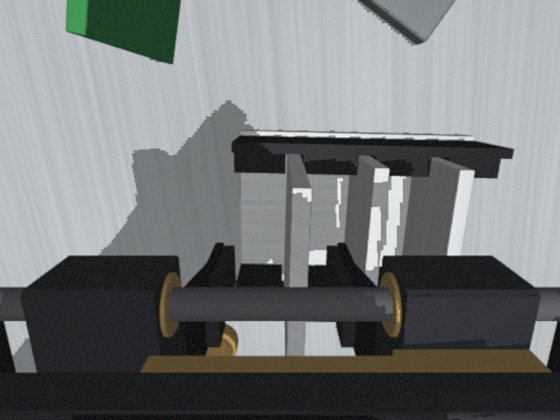

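Request:
send_rows:
  commands:
    - [0.2, -0.25, 0, 0, 0, -0.3, 0]
    - [0, 0, 0, 0, 0, 0, 0]
    - [0, 0, 0, 0, 0, 0, 0]

```text
time: 2.52
ee_pos: [0.4307, 0.3869, 0.1149]
eef_rot: [0.744, 0.668, 0.003, -0.003]
ft_force: [-0.2, 0.4, -0.1]
width: 0.0439
```

```bash
python3 -c "
from h import *
snap('c')"
```

```text
t 2.52 pos [0.4307 0.3869 0.1149] yawY -6.21 tz [ 9.0e-04  7.6e-03 -1.0e+00] F [-0.2  0.4 -0.1] w 0.0439
```

Request:
send_rows:
  commands:
    - [0, -0.1, -0.3, 0, 0, 0, 0]
    - [0, 0, -0.3, 0, 0, 0, 0]
    - [0, 0, 0, 0, 0, 0, 0]
    - [0, 0, 0, 0, 0, 0, 0]

```text
time: 2.9
ee_pos: [0.4319, 0.3838, 0.0969]
eef_rot: [0.745, 0.667, 0.005, -0.003]
ft_force: [-1.5, -0.3, 0.1]
width: 0.0435
```

```bash
python3 -c "
from h import *
snap('d')"
```

```text
t 2.9 pos [0.4319 0.3838 0.0969] yawY -6.26 tz [ 0.0034  0.01   -0.9999] F [-1.5 -0.3  0.1] w 0.0435
```

View pics/d_wrist.png

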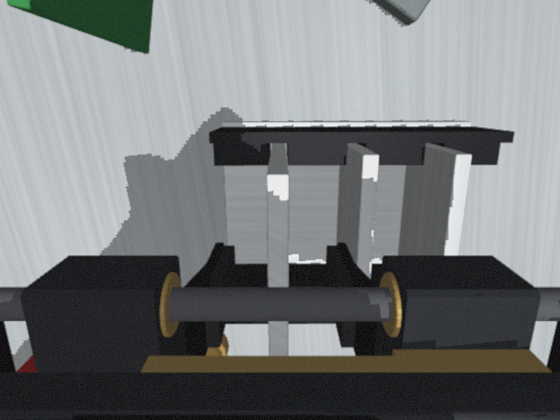

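Request:
send_rows:
  commands:
    - [0, 0, 0, -0.11, 0.04, 0, 0]
    - [0, 0, 0, 0, 0, 0, 0.5]
    - [0, 0, 0, 0, 0, 0, 1]
    - [0, 0, 0, 0, 0, 0, 1]
    - [0, 0, 0, 0, 0, 0, 1]
    - [0, 0, 0, 0, 0, 0, 1]
  grip_force: 40

```text
time: 3.45
ee_pos: [0.4318, 0.3843, 0.0972]
eef_rot: [0.744, 0.668, -0.0, 0.0]
ft_force: [-0.2, -0.7, 0.1]
width: 0.0181
```

```bash
python3 -c "
from h import *
snap('e')"
```

```text
t 3.45 pos [0.4318 0.3843 0.0972] yawY -6.22 tz [-6.e-04 -6.e-04 -1.e+00] F [-0.2 -0.7  0.1] w 0.0181
```

Still closing. I'll let it finish.

Request:
send_rows:
  commands:
    - [0, 0, 0, 0, 0, 0, 1]
    - [0, 0, 0, 0, 0, 0, 1]
    - [0, 0, 0, 0, 0, 0, 1]
    - [0, 0, 0, 0, 0, 0, 1]

```text
time: 3.83
ee_pos: [0.4317, 0.3843, 0.0972]
eef_rot: [0.744, 0.668, -0.0, -0.0]
ft_force: [-0.2, 0.7, 0.3]
width: 0.0077
```

```bash
python3 -c "
from h import *
snap('f')"
```

```text
t 3.83 pos [0.4317 0.3843 0.0972] yawY -6.22 tz [-7.e-04 -5.e-04 -1.e+00] F [-0.2  0.7  0.3] w 0.0077
```

Request:
send_rows:
  commands:
    - [0, 0, 0.2, 0, 0, 0, 1]
    - [0, 0, 0.4, 0, 0, 0, 1]
    - [0, 0, 0.5, 0, 0, 0, 1]
    - [0, 0, 0.5, 0, 0, 0, 1]
    - [0, 0, 0.5, 0, 0, 0, 1]
    - [0, 0, 0.5, 0, 0, 0, 1]
    - [0, 0, 0.5, 0, 0, 0, 1]
    - [0, 0, 0.5, 0, 0, 0, 1]
    - [0, 0, 0.3, 0, 0, 0, 1]
    - [0, 0, 0, 0, 0, 0, 1]

```text
time: 4.72
ee_pos: [0.4297, 0.3813, 0.2237]
eef_rot: [0.745, 0.667, -0.003, 0.0]
ft_force: [-0.0, 0.1, -3.4]
width: 0.0078
```

```bash
python3 -c "
from h import *
snap('g',('wrist','side'))"
```

```text
t 4.77 pos [0.4296 0.3811 0.2228] yawY -6.27 tz [-0.004  -0.0049 -1.    ] F [ 0.4 -0.3 -3. ] w 0.0079
```

View pics/g_side.png

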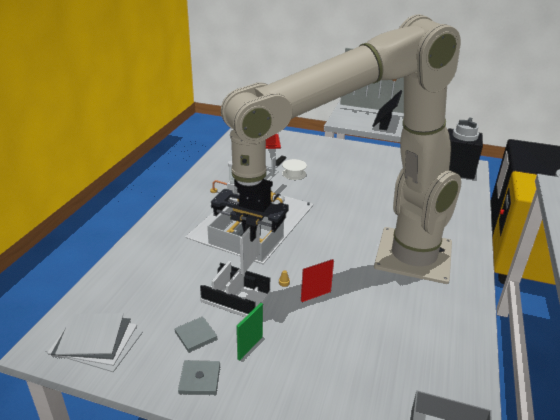

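View pics/g_wrist.png

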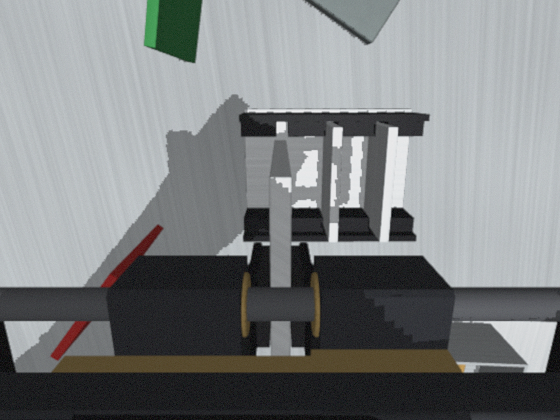

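The plate is out of the rack and hanging upright in the grip (wrist view, strip at x≈281, central), with the short plates still in place. Next I carry it past the slot so the wrist camera can see the slot before I lower.

Request:
send_rows:
  commands:
    - [0.1, -0.35, 0.1, 0, 0, -0.1, 1]
    - [0.2, -0.6, 0, 0, 0, -0.1, 1]
    - [0.22, -0.75, 0, 0, 0, -0.1, 1]
    - [0.22, -0.75, 0, 0, 0, -0.1, 1]
    - [0.22, -0.75, 0, 0, 0, 0, 1]
    - [0.22, -0.75, 0, 0, 0, 0, 1]
    - [0.22, -0.75, 0, 0, 0, 0, 1]
    - [0.22, -0.75, 0, 0, 0, 0, 1]
    - [0.22, -0.75, 0, 0, 0, 0, 1]
    - [0.22, -0.75, 0, 0, 0, 0, 1]

```text
time: 5.65
ee_pos: [0.4886, 0.1498, 0.2157]
eef_rot: [0.759, 0.652, -0.012, 0.0]
ft_force: [0.6, 0.6, -3.8]
width: 0.0077
```

Request:
send_rows:
  commands:
    - [0.3, -0.7, 0.1, 0, 0, 0.1, 1]
    - [0.3, -0.7, 0.1, 0, 0, 0, 1]
    - [0.25, -0.6, 0.1, 0, 0, 0, 1]
    - [0.2, -0.4, 0.1, 0, 0, 0, 1]
    - [0.1, -0.15, 0, 0, 0, 0, 1]
    - [0, 0, 0, 0, 0, 0, 1]
    - [0, 0, 0, 0, 0, 0, 1]
    - [0, 0, 0, 0, 0, 0, 1]

```text
time: 6.32
ee_pos: [0.5199, 0.0489, 0.2231]
eef_rot: [0.763, 0.646, -0.017, -0.001]
ft_force: [-0.9, -0.2, -4.1]
width: 0.0076
```

```bash
python3 -c "
from h import *
snap('i')"
```

```text
t 6.32 pos [0.5199 0.0489 0.2231] yawY -9.52 tz [-0.027  -0.0197 -0.9994] F [-0.9 -0.2 -4.1] w 0.0076
```

View pics/i_wrist.png

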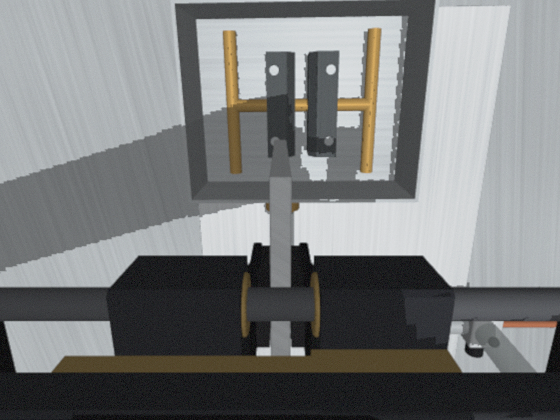

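The whole slot is visible between the dark half-blocks at (280,105) and (322,105). I'll zoom in and measure there.

```bash
python3 - <<'E'
from h import *
im=cv2.imread("pics/i_wrist.png")
cv2.imwrite("pics/i_c.png",cv2.resize(im[35:180,210:390],None,fx=4,fy=4,interpolation=cv2.INTER_CUBIC))
E
```

```text
(no output)
```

View pics/i_c.png

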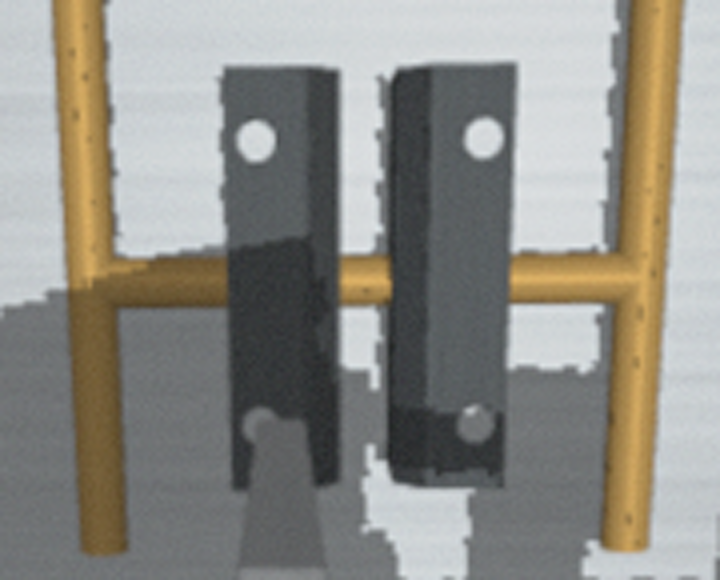

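```bash
python3 - <<'E'
from h import *
C=wcam('i');print(C[2])
f=lambda a:[(210+x/4-.4,35+y/4-.4) for x,y in a]
O=cast(C,f([(223,67),(516,64),(233,488),(503,486)]),.049);print("outer",O,O.mean(0),np.linalg.norm(O[0]-O[2]),np.linalg.norm(O[1]-O[3]))
M=cast(C,f([(307,67),(430,66)]),.049);print("mouth w",np.linalg.norm(M[0]-M[1]))
print("yaw",yaw(O[0]-O[2])-90,yaw(O[1]-O[3])-90,yaw(O[1]-O[0]),yaw(O[3]-O[2]))
B=cast(C,f([(256,140),(483,137),(260,427),(475,425)]),.051);print(B.mean(0),yaw(B[0]-B[2])-90,yaw(B[1]-B[3])-90,yaw(B[1]-B[0]))
T=cast(C,[(177,5),(435,-1),(195,199),(415,197)],.076);print("trough",T.mean(0),T)
# bottom of plate offset
E
```

```text
[0.53702547 0.12807446 0.38331632]
outer [[0.52208846 0.16042642 0.049     ]
 [0.58275509 0.15068057 0.049     ]
 [0.50846635 0.07222809 0.049     ]
 [0.56927068 0.06271396 0.049     ]] [0.54564515 0.11151226 0.049     ] 0.08924408804934489 0.08899412733417736
mouth w 0.025800215710037284
yaw -8.779878465862495 -8.715038574621374 -9.126355067196727 -8.893032707269066
[0.5455254  0.11134315 0.051     ] -9.011451266516602 -8.89076216492515 -8.90178089107576
trough [0.54692335 0.11115219 0.076     ] [[0.46354266 0.20072126 0.076     ]
 [0.65309312 0.171978   0.076     ]
 [0.44117295 0.05026079 0.076     ]
 [0.62988466 0.0216487  0.076     ]]
```

The slot centre by wrist camera is (0.5455,0.1115) with yaw −8.9°. The block is 89 mm long and the mouth 25.8 mm, both as specified. The top view gave (0.542,0.108), within tolerance. I'll move over it and level the tool.

Request:
send_rows:
  commands:
    - [0.12, 0.3, 0, 0.12, -0.16, 0.06, 1]
    - [0.15, 0.45, 0, 0.1, -0.15, 0.06, 1]
    - [0.15, 0.45, 0, 0, 0, 0, 1]
    - [0.15, 0.4, 0, 0, 0, 0, 1]
    - [0.1, 0.2, 0, 0, 0, 0, 1]
    - [0, 0, 0, 0, 0, 0, 1]
    - [0, 0, 0, 0, 0, 0, 1]

```text
time: 6.95
ee_pos: [0.5404, 0.1161, 0.2222]
eef_rot: [0.756, 0.655, 0.002, -0.001]
ft_force: [-0.5, -0.3, -3.9]
width: 0.0081
```

```bash
python3 -c "
from h import *
snap('j',('wrist','side'))"
```

```text
t 7.0 pos [0.5403 0.1161 0.2222] yawY -8.23 tz [ 0.0016  0.0035 -1.    ] F [-0.   0.4 -3.8] w 0.0076
```

View pics/j_wrist.png

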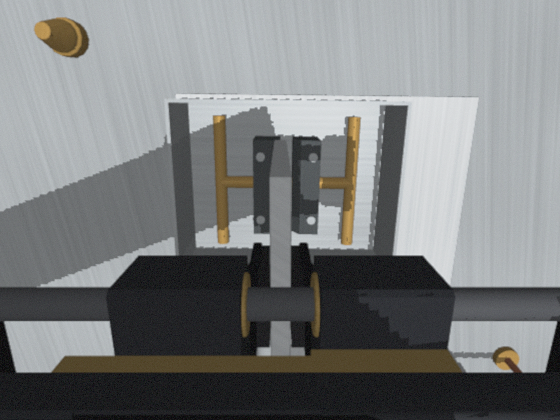

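```bash
python3 - <<'E'
from h import *
C=wcam('j')
B=cast(C,[(260,157),(313,157),(260,220),(311,220)],.051);print(B.mean(0),yaw(B[0]-B[2])-90,yaw(B[1]-B[3])-90)
# plate's +y vertical edge bottom corners predicted vs seen
s=np.load("pics/j_wrist.npz")
im=cv2.imread("pics/j_wrist.png")
cv2.imwrite("pics/j_c.png",cv2.resize(im[120:260,215:355],None,fx=4,fy=4,interpolation=cv2.INTER_CUBIC))
y=np.radians(-8.4);ex=np.array([np.cos(y),np.sin(y),0]);ey=np.array([-np.sin(y),np.cos(y),0])
b=s["p"]+[0,0,-.0852]
for z in(0,.12):print([proj(C,b+ex*sx*.004+ey*.05+[0,0,z])[0].round(1) for sx in(-1,1)])
E
```

```text
[0.54560428 0.1111141  0.051     ] -9.131080668590187 -8.670427668429312
[array([273.9, 140.5]), array([285.9, 140.5])]
[array([269. , 177.2]), array([291.6, 177.3])]
```

View pics/j_c.png

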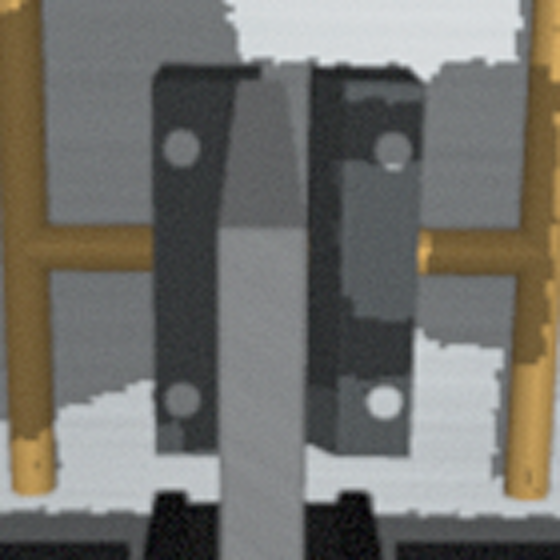

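Request:
send_rows:
  commands:
    - [0.17, -0.17, -0.2, 0, 0, -0.12, 1]
    - [0, 0, -0.4, 0, 0, 0, 1]
    - [0, 0, -0.4, 0, 0, 0, 1]
    - [0, 0, -0.4, 0, 0, 0, 1]
    - [0, 0, -0.2, 0, 0, 0, 1]
    - [0, 0, 0, 0, 0, 0, 1]
    - [0, 0, 0, 0, 0, 0, 1]

```text
time: 7.63
ee_pos: [0.5456, 0.104, 0.1685]
eef_rot: [0.763, 0.647, 0.001, -0.0]
ft_force: [0.6, 0.8, -3.9]
width: 0.0077
```

```bash
python3 -c "
from h import *
snap('k')"
```

```text
t 7.63 pos [0.5456 0.104  0.1685] yawY -9.41 tz [ 5.0e-04  1.4e-03 -1.0e+00] F [ 0.6  0.8 -3.9] w 0.0077
```

Request:
send_rows:
  commands:
    - [0, 0.22, 0, 0, 0, 0.1, 1]
    - [0, 0, 0, 0, 0, 0, 1]
    - [0, 0, 0, 0, 0, 0, 1]

```text
time: 7.93
ee_pos: [0.5463, 0.1113, 0.1699]
eef_rot: [0.76, 0.65, 0.002, -0.0]
ft_force: [0.4, -0.1, -3.7]
width: 0.0078
```

```bash
python3 -c "
from h import *
snap('l')"
```

```text
t 7.93 pos [0.5463 0.1113 0.1699] yawY -8.88 tz [ 0.0024  0.0022 -1.    ] F [ 0.4 -0.1 -3.7] w 0.0078
```

View pics/l_wrist.png

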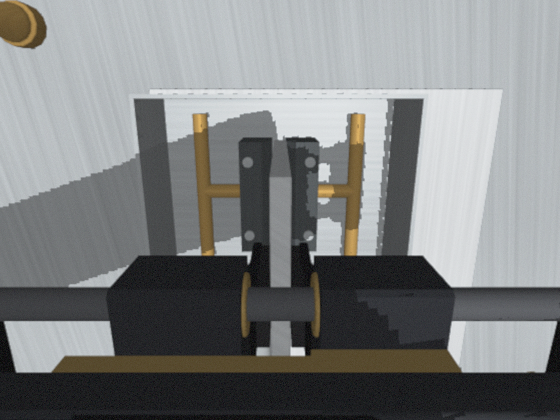

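The plate edge (x≈281) sits midway between the block's bolts at (247,162) and (311,162), so I'll lower it.

Request:
send_rows:
  commands:
    - [0, 0, -0.3, 0, 0, 0, 1]
    - [0, 0, -0.3, 0, 0, 0, 1]
    - [0, 0, -0.3, 0, 0, 0, 1]
    - [0, 0, -0.2, 0, 0, 0, 1]
    - [0, 0, 0, 0, 0, 0, 1]
    - [0, 0, 0, 0, 0, 0, 1]

```text
time: 8.48
ee_pos: [0.546, 0.1117, 0.1331]
eef_rot: [0.759, 0.651, 0.002, -0.0]
ft_force: [-0.5, -0.2, -3.3]
width: 0.0076
```

```bash
python3 -c "
from h import *
snap('m')"
```

```text
t 8.48 pos [0.546  0.1117 0.1331] yawY -8.83 tz [ 0.0023  0.0025 -1.    ] F [-0.5 -0.2 -3.3] w 0.0076
```

Request:
send_rows:
  commands:
    - [0, 0, -0.2, 0, 0.03, 0, 1]
    - [0, 0, -0.2, 0, 0, 0, 1]
    - [0, 0, -0.2, 0, 0, 0, 1]
    - [0, 0, -0.2, 0, 0, 0, 1]
    - [0, 0, 0, 0, 0, 0, 1]

```text
time: 8.95
ee_pos: [0.5464, 0.1118, 0.1073]
eef_rot: [0.759, 0.651, 0.001, -0.001]
ft_force: [-0.3, -0.2, -4.0]
width: 0.0079
```

```bash
python3 -c "
from h import *
snap('n')"
```

```text
t 8.95 pos [0.5464 0.1118 0.1073] yawY -8.83 tz [ 7.e-04  3.e-03 -1.e+00] F [-0.3 -0.2 -4. ] w 0.0079
```

View pics/n_wrist.png

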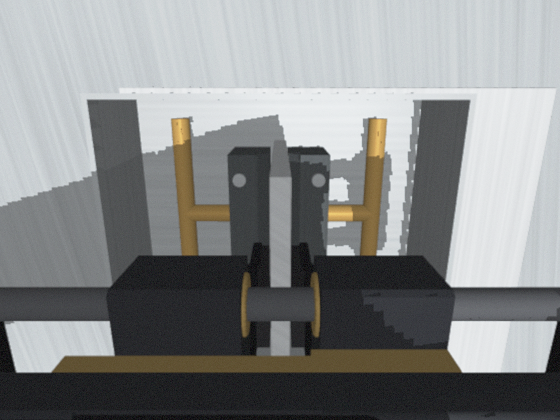

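Request:
send_rows:
  commands:
    - [0, 0, -0.15, 0, 0, 0, 1]
    - [0, 0, -0.15, 0, 0, 0, 1]
    - [0, 0, -0.1, 0, 0, 0, 1]
    - [0, 0, 0, 0, 0, 0, 1]

```text
time: 9.33
ee_pos: [0.547, 0.1119, 0.0951]
eef_rot: [0.759, 0.651, 0.002, -0.001]
ft_force: [0.5, 0.7, -3.6]
width: 0.0078
```

```bash
python3 -c "
from h import *
snap('o')"
```

```text
t 9.33 pos [0.547  0.1119 0.0951] yawY -8.84 tz [ 0.0019  0.0034 -1.    ] F [ 0.5  0.7 -3.6] w 0.0078
```

Predicted contact is at TCP z≈0.094. I'll lower in fine steps until the force shows the floor.

Request:
send_rows:
  commands:
    - [0, 0, -0.08, 0, 0, 0, 1]
    - [0, 0, -0.06, 0, 0, 0, 1]
    - [0, 0, 0, 0, 0, 0, 1]

```text
time: 9.63
ee_pos: [0.5477, 0.1123, 0.0947]
eef_rot: [0.76, 0.65, 0.003, -0.001]
ft_force: [-1.3, -0.8, -4.7]
width: 0.0079
```

```bash
python3 -c "
from h import *
snap('p')"
```

```text
t 9.63 pos [0.5477 0.1123 0.0947] yawY -8.84 tz [ 0.0029  0.0055 -1.    ] F [-1.3 -0.8 -4.7] w 0.0079
```

View pics/p_wrist.png

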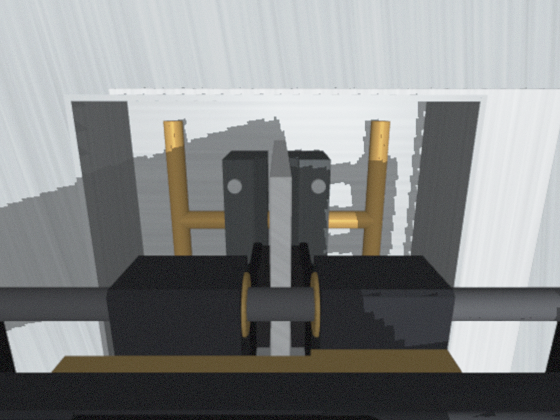

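Request:
send_rows:
  commands:
    - [-0.06, 0, -0.1, 0, 0, 0, 1]
    - [-0.03, 0, -0.1, 0, 0, 0, 1]
    - [0, 0, -0.1, 0, 0, 0, 1]

```text
time: 9.93
ee_pos: [0.5484, 0.113, 0.094]
eef_rot: [0.76, 0.65, 0.007, -0.001]
ft_force: [-18.6, -4.7, 34.4]
width: 0.0076
```

```bash
python3 -c "
from h import *
snap('q')"
```

```text
t 9.93 pos [0.5484 0.113  0.094 ] yawY -8.87 tz [ 0.0099  0.0101 -0.9999] F [-18.6  -4.7  34.4] w 0.0076
```

Request:
send_rows:
  commands:
    - [-0.02, 0, 0.02, 0, 0.1, 0, 1]
    - [0, 0, 0, 0, 0, 0, 1]
    - [0, 0, 0, 0, 0, 0, 1]

```text
time: 10.23
ee_pos: [0.5479, 0.113, 0.0959]
eef_rot: [0.76, 0.65, 0.005, -0.004]
ft_force: [-1.9, -0.9, -3.8]
width: 0.0076
```

```bash
python3 -c "
from h import *
snap('r')"
```

```text
t 10.23 pos [0.5479 0.113  0.0959] yawY -8.88 tz [ 0.0022  0.0114 -0.9999] F [-1.9 -0.9 -3.8] w 0.0076
```

Request:
send_rows:
  commands:
    - [-0.03, 0, -0.06, 0, 0, 0, 1]
    - [0, 0, -0.06, 0, 0, 0, 1]

```text
time: 10.45
ee_pos: [0.5484, 0.1142, 0.094]
eef_rot: [0.76, 0.65, 0.006, -0.003]
ft_force: [-15.5, -2.5, 35.6]
width: 0.0071
```

```bash
python3 -c "
from h import *
snap('s')"
```

```text
t 10.45 pos [0.5484 0.1142 0.094 ] yawY -8.85 tz [ 0.0054  0.0132 -0.9999] F [-15.5  -2.5  35.6] w 0.0071
```

It's standing on the floor (35 N reaction at z=0.094). Opening now.

Request:
send_rows:
  commands:
    - [-0.02, 0, 0, -0.05, 0, 0, 0.6]
    - [0, 0, 0, -0.05, 0, 0, 0.4]
    - [0, 0, 0, 0, 0, 0, 0.3]
    - [0, 0, 0, 0, 0, 0, 0.3]
    - [0, 0, 0, 0, 0, 0, 0.3]

```text
time: 10.92
ee_pos: [0.5494, 0.1149, 0.0948]
eef_rot: [0.759, 0.651, 0.005, 0.001]
ft_force: [0.5, -0.2, 0.3]
width: 0.0284
```

```bash
python3 -c "
from h import *
snap('t')"
```

```text
t 10.92 pos [0.5494 0.1149 0.0948] yawY -8.81 tz [ 0.0095  0.0051 -0.9999] F [ 0.5 -0.2  0.3] w 0.0284
```

View pics/t_wrist.png

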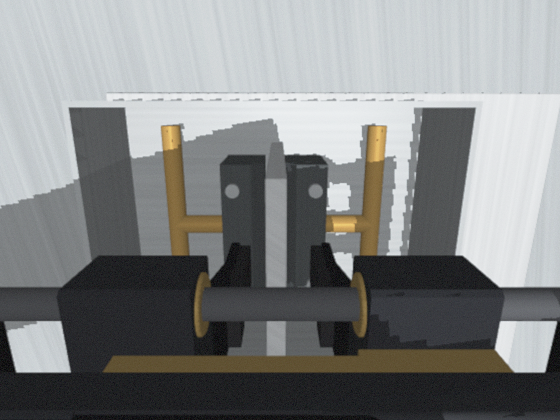

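The plate is standing free, with zero force and clear gaps to both fingers (plate at x≈275 between fingers at 245 and 315). I'll withdraw straight up.

Request:
send_rows:
  commands:
    - [-0.08, 0, 0, 0, 0.08, 0, 0.1]
    - [0, 0, 0.2, 0, 0, 0, 0.1]
    - [0, 0, 0.4, 0, 0, 0, 0.1]
    - [0, 0, 0.6, 0, 0, 0, 0.1]
    - [0, 0, 0.7, 0, 0, 0, 0.1]
    - [0, 0, 0.8, 0, 0, 0, 0.1]
    - [0, 0, 0.8, 0, 0, 0, 0.1]
    - [0, -0.2, 0.8, 0, 0, 0, 0.3]
    - [0, -0.4, 0.6, 0, 0, 0, 0.5]
    - [0, -0.4, 0.3, 0, 0, 0, 1]

```text
time: 11.8
ee_pos: [0.5438, 0.0847, 0.2623]
eef_rot: [0.759, 0.652, 0.001, -0.002]
ft_force: [1.8, -0.1, -0.1]
width: 0.0264
```

```bash
python3 -c "
from h import *
snap('u',('wrist','side','top'))"
```

```text
t 11.9 pos [0.5443 0.0826 0.2616] yawY -8.9 tz [ 4.0e-04  3.8e-03 -1.0e+00] F [ 0.6 -0.3 -1.2] w 0.0189
```

View pics/u_wrist.png

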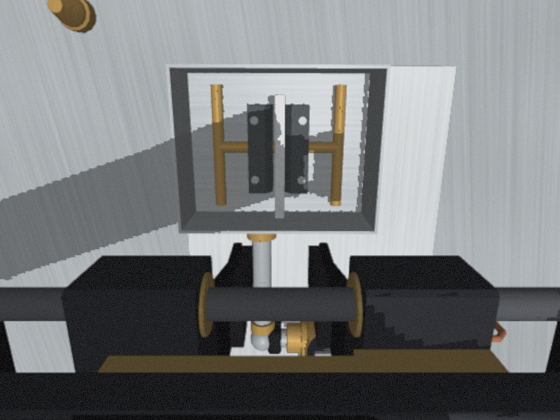

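View pics/u_side.png

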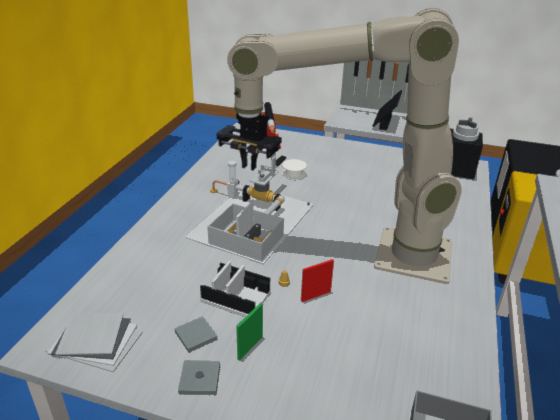

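View pics/u_top.png

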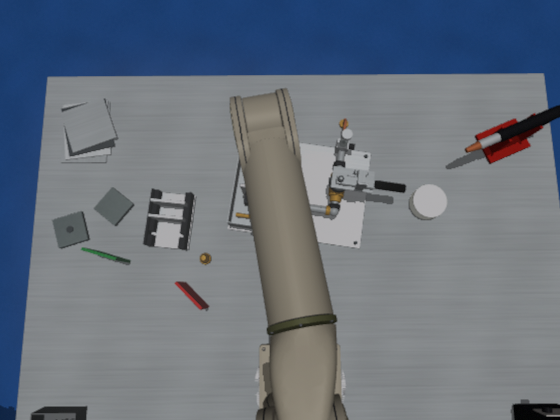

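The plate stands upright in the slot (wrist view, strip x≈279 centred between bolts at 254 and 302). Next I move over the lever to look at the catch.

Request:
send_rows:
  commands:
    - [0, -0.5, 0.1, 0, 0, 0, 1]
    - [0, -0.8, 0.1, 0, 0, 0, 1]
    - [0, -0.9, 0.1, 0, 0, 0, 1]
    - [0, -0.9, 0.1, 0, 0, 0, 1]
    - [0, -0.9, 0.1, 0, 0, 0, 1]
    - [0, -0.9, 0.1, 0, 0, 0, 1]
    - [0, -0.9, 0.1, 0, 0, 0, 1]
    - [0, -0.9, 0.1, 0, 0, 0, 1]
    - [0, -0.9, 0.1, 0, 0, 0, 1]
    - [0, -0.9, 0.1, 0, 0, 0, 1]

```text
time: 12.78
ee_pos: [0.5364, -0.1663, 0.274]
eef_rot: [0.753, 0.658, -0.008, -0.011]
ft_force: [1.0, 0.2, -0.1]
width: 0.0001
```

Request:
send_rows:
  commands:
    - [0.1, -0.8, 0.1, 0, 0, 0, 1]
    - [0.1, -0.7, 0.1, 0, 0, 0, 1]
    - [0.1, -0.5, 0.1, 0, 0, 0, 1]
    - [0, -0.2, 0, 0, 0, 0, 1]
    - [0, 0, 0, 0, 0, 0, 1]
    - [0, 0, 0, 0, 0, 0, 1]

```text
time: 13.28
ee_pos: [0.542, -0.2377, 0.2743]
eef_rot: [0.755, 0.655, -0.013, -0.016]
ft_force: [0.6, 0.6, 0.2]
width: 0.0005
```

```bash
python3 -c "
from h import *
snap('v')"
```

```text
t 13.28 pos [ 0.542  -0.2377  0.2743] yawY -8.07 tz [-0.0406  0.0062 -0.9992] F [0.6 0.6 0.2] w 0.0005
```

View pics/v_wrist.png

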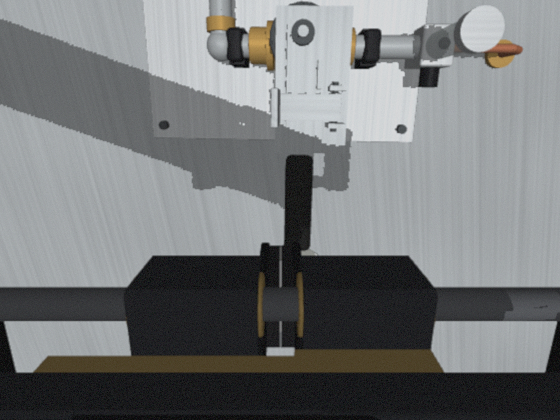

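```bash
python3 - <<'E'
from h import *
im=cv2.imread("pics/v_wrist.png")
cv2.imwrite("pics/v_c.png",cv2.resize(im[0:265,225:375],None,fx=4,fy=4,interpolation=cv2.INTER_CUBIC)[:600])
cv2.imwrite("pics/v_c2.png",cv2.resize(im[145:260,225:375],None,fx=4,fy=4,interpolation=cv2.INTER_CUBIC))
E
```

```text
(no output)
```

View pics/v_c.png

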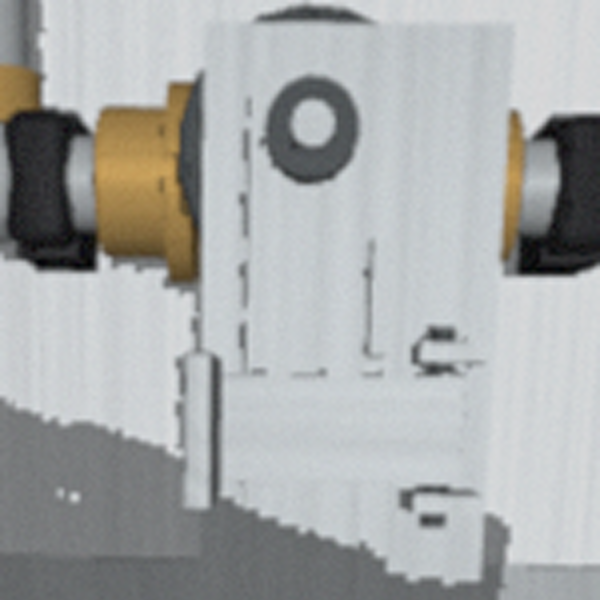

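View pics/v_c2.png

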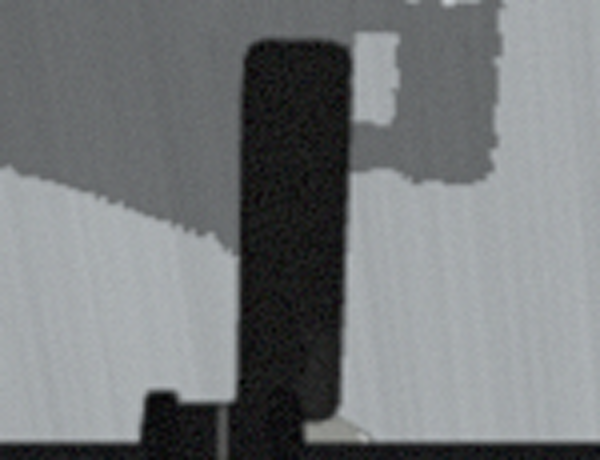

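```bash
python3 - <<'E'
from h import *
C=wcam('v');print(C[2])
f=lambda a,y0=0:[(225+x/4-.4,y0+y/4-.4) for x,y in a]
T=cast(C,f([(189,356),(213,356),(186,505),(211,505)]),.181);print("tab top",T,T.mean(0),"w",np.linalg.norm(T[0]-T[2]),"yaw",yaw(T[0]-T[2])-90,yaw(T[1]-T[3])-90)
S=cast(C,f([(245,42),(351,42),(239,400),(340,418)],145),.127);print("sleeve",S,"w",np.linalg.norm(S[0]-S[1]),"yaw",yaw(S[0]-S[2])-90,yaw(S[1]-S[3])-90)
mid=S[:2].mean(0);print("mid inner",mid)
y=np.radians(-8.9);ex=np.array([np.cos(y),np.sin(y),0]);ey=np.array([-np.sin(y),np.cos(y),0])
print("stem pred",mid+ey*.094,"grip",mid-ey*.046, "outer",S[3])
print("cap",cast(C,f([(313,125)]),.135))
print("hinge",T.mean(0)+ex*.0465)
d=cast(C,f([(435,350),(432,515)]),.122);print("bracket",d)
slot=np.array([.5456,.1112]);
for n,p in(("stem",mid+ey*.094),("tab",T.mean(0))):
    q=p[:2]-slot;print(n,"in slot rig",q@ex[:2],q@ey[:2])
E
```

```text
[ 0.55949666 -0.16239522  0.43640394]
tab top [[ 0.54462515 -0.15433914  0.181     ]
 [ 0.54856343 -0.15490397  0.181     ]
 [ 0.54055642 -0.17819333  0.181     ]
 [ 0.54477519 -0.1787819   0.181     ]] [ 0.54463005 -0.16655458  0.181     ] w 0.024198701773908194 yaw -9.679594004244805 -9.014865116308883
sleeve [[ 0.54530164 -0.20712079  0.127     ]
 [ 0.56734135 -0.21012458  0.127     ]
 [ 0.53288288 -0.28716407  0.127     ]
 [ 0.55493073 -0.29433632  0.127     ]] w 0.022243463159405272 yaw -8.819154489502083 -8.383561855231903
mid inner [ 0.55632149 -0.20862268  0.127     ]
stem pred [ 0.57086427 -0.11575446  0.127     ] grip [ 0.54920482 -0.25406884  0.127     ] outer [ 0.55493073 -0.29433632  0.127     ]
cap [[ 0.57100859 -0.11542615  0.135     ]]
hinge [ 0.59057018 -0.17374862  0.181     ]
bracket [[ 0.59071158 -0.15841074  0.122     ]
 [ 0.58677215 -0.19096461  0.122     ]]
stem in slot rig 0.06007229624699551 -0.22031324930152138
tab in slot rig 0.04201324575108162 -0.2745604421086207
```

The tab's top edge is at (0.5446,−0.1666), about 24×5 mm. The hinge is at (0.590,−0.174), the stem at (0.571,−0.1155) and the sleeve middle at (0.549,−0.254). These fit the given sizes. I'll position the closed fingers on the robot's side of the tab.

Request:
send_rows:
  commands:
    - [-0.2, 0.4, 0, -0.07, -0.25, 0, 1]
    - [-0.3, 0.6, 0, 0, -0.22, 0, 1]
    - [-0.3, 0.6, -0.1, 0, 0, 0, 1]
    - [-0.25, 0.6, -0.3, 0, 0, 0, 1]
    - [-0.1, 0.3, -0.6, 0, 0, 0, 1]
    - [0, 0, -0.7, 0, 0, 0, 1]
    - [0, 0, -0.6, 0, 0, 0, 1]
    - [0, 0, -0.3, 0, 0, 0, 1]
    - [0, 0, 0, 0, 0, 0, 1]

```text
time: 14.08
ee_pos: [0.5057, -0.1441, 0.1908]
eef_rot: [0.749, 0.663, 0.003, -0.002]
ft_force: [0.2, 0.3, -0.4]
width: 0.0003
```

```bash
python3 -c "
from h import *
snap('w',('wrist','top'))"
```

```text
t 14.13 pos [ 0.506  -0.1442  0.1917] yawY -6.96 tz [ 0.0026  0.006  -1.    ] F [-0.1  0.6  0.4] w 0.0004
```

View pics/w_wrist.png

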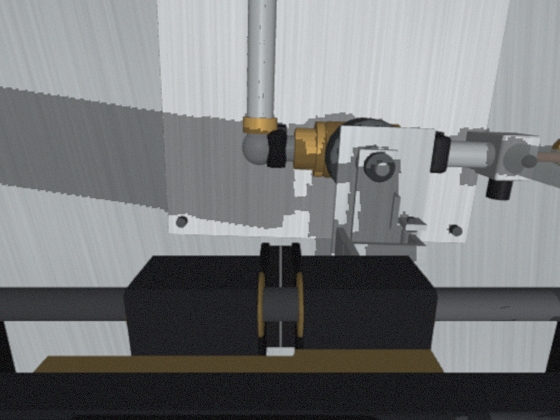

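Request:
send_rows:
  commands:
    - [0, -0.3, -0.2, 0, 0, -0.2, 1]
    - [0, -0.3, -0.3, 0, 0, -0.1, 1]
    - [0, 0, -0.4, 0, 0, 0, 1]
    - [0, 0, -0.1, 0, 0, 0, 1]
    - [0, 0, 0, 0, 0, 0, 1]

```text
time: 14.6
ee_pos: [0.5086, -0.1679, 0.164]
eef_rot: [0.76, 0.65, 0.005, 0.002]
ft_force: [0.1, -0.1, 0.1]
width: 0.0003
```

```bash
python3 -c "
from h import *
snap('x')"
```

```text
t 14.6 pos [ 0.5086 -0.1679  0.164 ] yawY -8.86 tz [ 0.0105  0.0036 -0.9999] F [ 0.1 -0.1  0.1] w 0.0003
```

View pics/x_wrist.png

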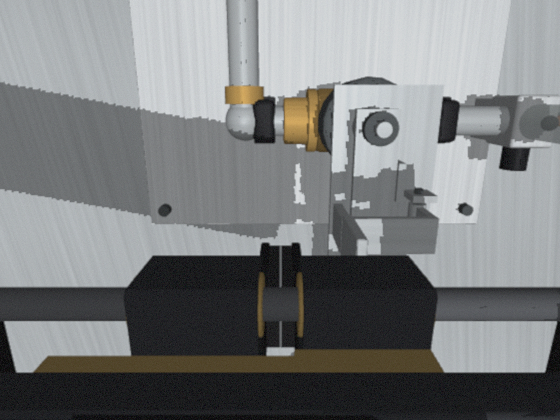

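Request:
send_rows:
  commands:
    - [0.3, 0.1, 0, 0, 0.1, 0, 1]
    - [0.35, 0.05, 0, 0, 0, 0, 1]
    - [0.35, -0.05, 0.1, 0, 0, 0, 1]
    - [0.35, -0.05, 0.25, 0, 0, 0, 1]
    - [0.35, -0.05, 0.2, 0, 0, 0, 1]
    - [0.35, -0.05, 0.1, 0, 0, 0, 1]

```text
time: 15.15
ee_pos: [0.5729, -0.1704, 0.1864]
eef_rot: [0.76, 0.65, 0.002, -0.001]
ft_force: [0.0, -0.9, 0.7]
width: 0.0005
```

```bash
python3 -c "
from h import *
snap('y')"
```

```text
t 15.15 pos [ 0.5729 -0.1704  0.1864] yawY -8.95 tz [ 0.0025  0.0046 -1.    ] F [ 0.  -0.9  0.7] w 0.0005
```

View pics/y_wrist.png

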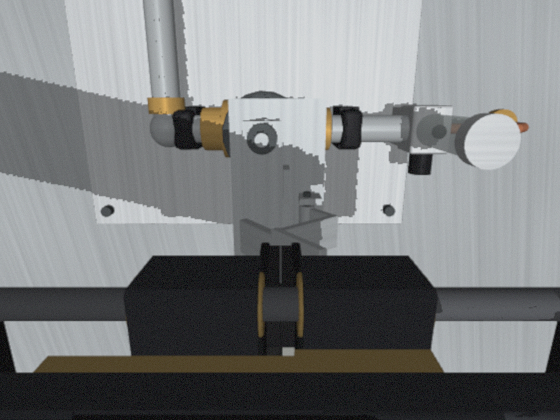

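The tab is tipping (tilted strap at (300,235)). I'll continue past the balance point.

Request:
send_rows:
  commands:
    - [0.35, -0.05, -0.1, 0, 0, 0, 1]
    - [0.35, -0.05, -0.1, 0, 0, 0, 1]
    - [0.35, -0.05, 0, 0, 0, 0, 1]
    - [0.3, -0.05, 0, 0, 0, 0, 1]
    - [0, 0, 0, 0, 0, 0, 1]
    - [0, 0, 0, 0, 0, 0, 1]

```text
time: 15.7
ee_pos: [0.6198, -0.1766, 0.1818]
eef_rot: [0.759, 0.651, 0.004, 0.002]
ft_force: [-0.0, -0.6, -0.8]
width: 0.0009
```

```bash
python3 -c "
from h import *
snap('z',('wrist','side'))"
```

```text
t 15.75 pos [ 0.6197 -0.1765  0.1818] yawY -8.79 tz [ 0.0075  0.0026 -1.    ] F [-0.1 -0.7  0.1] w 0.0006
```

View pics/z_wrist.png

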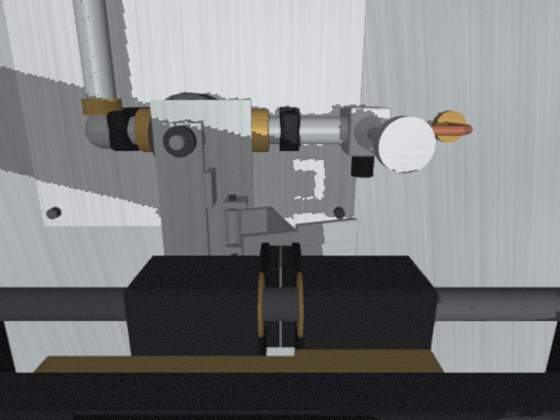

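Request:
send_rows:
  commands:
    - [0, 0, 0.4, 0, 0, 0, 1]
    - [-0.1, -0.2, 0.7, 0, 0, 0, 0.6]
    - [-0.3, -0.4, 0.8, 0, 0, 0, 0.2]
    - [-0.5, -0.5, 0.6, 0, 0, 0, -0.2]
    - [-0.5, -0.5, 0.2, 0, 0, 0, -0.4]
    - [-0.4, -0.4, 0, 0, 0, 0, -0.4]
    - [-0.2, -0.3, 0, 0, 0, 0, -0.4]
    - [0, 0, 0, 0, 0, 0, -0.4]

```text
time: 16.47
ee_pos: [0.5536, -0.2467, 0.2719]
eef_rot: [0.759, 0.651, 0.005, 0.002]
ft_force: [0.2, 0.3, 0.1]
width: 0.0392
```

```bash
python3 -c "
from h import *
snap('A',('wrist','top'))"
```

```text
t 16.52 pos [ 0.5543 -0.2456  0.2716] yawY -8.66 tz [ 0.0102  0.0049 -0.9999] F [-0.6 -0.5  0.7] w 0.043
```

View pics/A_wrist.png

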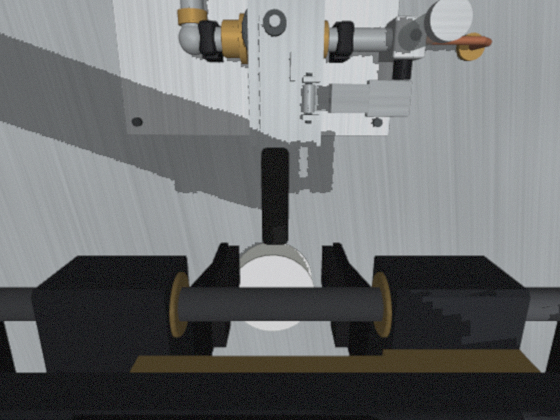

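The catch lies fully back, pointing away from the robot at (310–410,97), and the lever (275,150–243) is still shut. I'll re-measure the sleeve.

```bash
python3 - <<'E'
from h import *
C=wcam('A')
im=cv2.imread("pics/A_wrist.png");g=cv2.cvtColor(im,cv2.COLOR_BGR2GRAY)
for v in(155,180,205,230):
    w=np.where(g[v,240:310]<50)[0]+240;print(v,w.min(),w.max())
w=np.where(g[140:260,275]<50)[0]+140;print(w.min(),w.max())
S=cast(C,[(261.5,147.5),(289,147.5),(261,244),(288,244)],.128);print(S,S.mean(0),np.linalg.norm(S[:2].mean(0)-S[2:].mean(0)),np.linalg.norm(S[0]-S[1]),yaw(S[0]-S[2])-90,yaw(S[1]-S[3])-90)
E
```

```text
155 262 288
180 262 288
205 262 287
230 263 287
148 243
[[ 0.54573493 -0.20669291  0.128     ]
 [ 0.56824103 -0.21017941  0.128     ]
 [ 0.53111732 -0.29109826  0.128     ]
 [ 0.55489979 -0.2948512   0.128     ]] [ 0.54999827 -0.25070544  0.128     ] 0.08568659938135434 0.022774552316810772 -9.825225428146368 -8.954150214038549
```

Request:
send_rows:
  commands:
    - [-0.08, -0.15, -0.4, 0, 0.1, 0, -0.4]
    - [-0.05, -0.1, -0.7, 0, 0, 0, -0.4]
    - [0, 0, -0.8, 0, 0, 0, -0.4]
    - [0, 0, -0.8, 0, 0, 0, -0.4]
    - [0, 0, -0.6, 0, 0, 0, -0.4]
    - [0, 0, -0.2, 0, 0, 0, -0.4]
    - [0, 0, 0, 0, 0, 0, -0.4]

```text
time: 17.15
ee_pos: [0.5525, -0.2445, 0.1523]
eef_rot: [0.754, 0.657, -0.001, -0.006]
ft_force: [-0.1, -0.3, 0.2]
width: 0.0611
```

```bash
python3 -c "
from h import *
snap('B')"
```

```text
t 17.15 pos [ 0.5525 -0.2445  0.1523] yawY -7.93 tz [-0.0098  0.0084 -0.9999] F [-0.1 -0.3  0.2] w 0.0611
```

View pics/B_wrist.png

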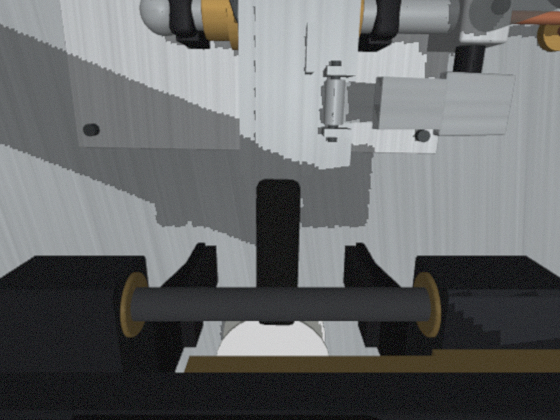

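Request:
send_rows:
  commands:
    - [-0.05, -0.15, -0.4, -0.1, -0.1, -0.2, -0.4]
    - [-0.05, -0.1, -0.5, 0, 0, 0, -0.4]
    - [0, 0, -0.5, 0, 0, 0, -0.4]
    - [0, 0, -0.2, 0, 0, 0, -0.4]
    - [0, 0, 0, 0, 0, 0, -0.4]

```text
time: 17.62
ee_pos: [0.5534, -0.2518, 0.1075]
eef_rot: [0.759, 0.651, 0.001, 0.003]
ft_force: [-0.0, -0.2, 0.0]
width: 0.0612
```

```bash
python3 -c "
from h import *
snap('D')"
```

```text
t 17.62 pos [ 0.5534 -0.2518  0.1075] yawY -8.78 tz [ 0.005  -0.0024 -1.    ] F [-0.  -0.2  0. ] w 0.0612
```

Request:
send_rows:
  commands:
    - [-0.13, 0, -0.15, 0, 0.05, 0, -0.4]
    - [0, 0, 0, 0, 0, 0, -0.2]
    - [0, 0, 0, 0, 0, 0, 0.2]
    - [0, 0, 0, 0, 0, 0, 1]
    - [0, 0, 0, 0, 0, 0, 1]
    - [0, 0, 0, 0, 0, 0, 1]
    - [0, 0, 0, 0, 0, 0, 1]
    - [0, 0, 0, 0, 0, 0, 1]
  grip_force: 30

```text
time: 18.33
ee_pos: [0.55, -0.2521, 0.1075]
eef_rot: [0.759, 0.651, 0.0, 0.002]
ft_force: [-9.4, 3.3, 10.1]
width: 0.0241
```

```bash
python3 -c "
from h import *
snap('E')"
```

```text
t 18.33 pos [ 0.55   -0.2521  0.1075] yawY -8.75 tz [ 0.0026 -0.0023 -1.    ] F [-9.4  3.3 10.1] w 0.0241
```

View pics/E_wrist.png

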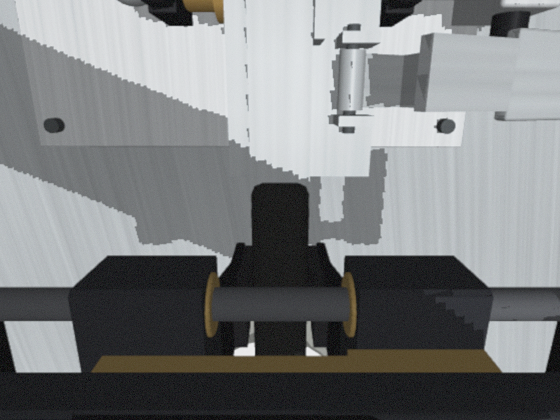

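The lever is gripped (width 24.1 mm, matching the sleeve). I'll work out the arc steps from here.

```bash
cat > arc.py <<'E'
from h import *
stem=np.array([.571,-.1155]);
s=r.read_state();p=s["ee_pos"];R=Ro.from_quat(s["eef_rot"]).as_matrix()
d=p[:2]-stem;rad=np.hypot(*d);a=np.degrees(np.arctan2(d[1],d[0]));al=(-98.9-a)%360
if al>180: al-=360
ty=yaw(R[:,1]);print("t",round(s["time"],2),"rad",rad.round(4),"alpha",al.round(1),"toolY",ty.round(2),"z",p[2].round(4),"tz",R[:,2].round(4),"F",s["ft_force"].round(1),"w",round(s["width"],4),"q",s["joint_positions"].round(2))
rr=.1385; tgt=al
for k in range(10):
    n=tgt+4.5;A=np.radians(-98.9-n);B=np.radians(-98.9-tgt)
    dl=rr*np.array([np.cos(A)-np.cos(B),np.sin(A)-np.sin(B)])/.03;print(n.round(1),dl.round(2));tgt=n
E
python3 arc.py
```

```text
t 18.38 rad 0.1383 alpha -0.2 toolY -8.76 z 0.1075 tz [ 0.0027 -0.0022 -1.    ] F [-9.4  2.2  6.5] w 0.0234 q [-0.15  0.43  0.63  1.69 -0.27  1.12  0.41]
4.3 [-0.36  0.07]
8.8 [-0.35  0.1 ]
13.3 [-0.34  0.12]
17.8 [-0.33  0.15]
22.3 [-0.32  0.18]
26.8 [-0.3  0.2]
31.3 [-0.29  0.22]
35.8 [-0.27  0.24]
40.3 [-0.25  0.27]
44.8 [-0.23  0.28]
```

Request:
send_rows:
  commands:
    - [-0.36, 0.07, 0, 0, 0, -0.9, 1]
    - [-0.35, 0.1, 0, 0, 0, -0.9, 1]
    - [-0.34, 0.12, 0, 0, 0, -0.9, 1]
    - [-0.33, 0.15, 0, 0, 0, -0.9, 1]
    - [-0.32, 0.18, 0, 0, 0, -0.9, 1]

```text
time: 18.8
ee_pos: [0.4995, -0.234, 0.1076]
eef_rot: [0.874, 0.486, 0.0, 0.003]
ft_force: [1.6, -0.4, -0.3]
width: 0.0242
```

```bash
python3 arc.py
```

```text
t 18.8 rad 0.1384 alpha 22.2 toolY -31.89 z 0.1076 tz [ 0.0036 -0.006  -1.    ] F [ 1.6 -0.4 -0.3] w 0.0242 q [-0.27  0.32  0.74  1.83 -0.24  1.08 -0.  ]
26.7 [-0.3  0.2]
31.2 [-0.29  0.22]
35.7 [-0.27  0.24]
40.2 [-0.25  0.26]
44.7 [-0.23  0.28]
49.2 [-0.2  0.3]
53.7 [-0.18  0.32]
58.2 [-0.15  0.33]
62.7 [-0.13  0.34]
67.2 [-0.1   0.35]
```

Tracking well: radius 0.138 and lever about 22°. Continuing.

Request:
send_rows:
  commands:
    - [-0.3, 0.2, 0, 0, 0, -0.87, 1]
    - [-0.29, 0.22, 0, 0, 0, -0.9, 1]
    - [-0.27, 0.24, 0, 0, 0, -0.9, 1]
    - [-0.25, 0.26, 0, 0, 0, -0.9, 1]
    - [-0.23, 0.28, 0, 0, 0, -0.9, 1]

```text
time: 19.22
ee_pos: [0.4588, -0.1965, 0.1076]
eef_rot: [0.954, 0.299, 0.001, 0.005]
ft_force: [4.0, -1.1, -2.8]
width: 0.0236
```

```bash
python3 arc.py
```

```text
t 19.22 rad 0.1384 alpha 45.3 toolY -55.16 z 0.1076 tz [ 0.0042 -0.0086 -1.    ] F [ 4.  -1.1 -2.8] w 0.0236 q [-0.44  0.18  0.83  1.97 -0.15  1.04 -0.51]
49.8 [-0.2  0.3]
54.3 [-0.18  0.32]
58.8 [-0.15  0.33]
63.3 [-0.12  0.34]
67.8 [-0.1   0.35]
72.3 [-0.07  0.36]
76.8 [-0.04  0.36]
81.3 [-0.01  0.36]
85.8 [0.02 0.36]
90.3 [0.04 0.36]
```

Request:
send_rows:
  commands:
    - [-0.2, 0.3, 0, 0, 0, -0.85, 1]
    - [-0.18, 0.32, 0, 0, 0, -0.88, 1]
    - [-0.15, 0.33, 0, 0, 0, -0.88, 1]
    - [-0.12, 0.34, 0, 0, 0, -0.88, 1]
    - [-0.1, 0.35, 0, 0, 0, -0.88, 1]

```text
time: 19.63
ee_pos: [0.4362, -0.1472, 0.1077]
eef_rot: [0.995, 0.104, 0.002, 0.007]
ft_force: [6.3, -3.0, -6.4]
width: 0.0236
```

```bash
python3 arc.py
```

```text
t 19.63 rad 0.1384 alpha 67.9 toolY -78.03 z 0.1077 tz [ 0.0055 -0.0137 -0.9999] F [ 6.3 -3.  -6.4] w 0.0236 q [-0.59  0.06  0.84  2.06 -0.04  1.03 -1.09]
72.4 [-0.07  0.36]
76.9 [-0.04  0.36]
81.4 [-0.01  0.36]
85.9 [0.02 0.36]
90.4 [0.04 0.36]
94.9 [0.07 0.36]
99.4 [0.1  0.35]
103.9 [0.13 0.34]
108.4 [0.15 0.33]
112.9 [0.18 0.32]
```

Request:
send_rows:
  commands:
    - [-0.07, 0.36, 0, 0, 0, -0.85, 1]
    - [-0.04, 0.36, 0, 0.05, 0, -0.88, 1]
    - [-0.01, 0.36, 0, 0, 0, -0.88, 1]
    - [0.02, 0.34, 0, 0, 0, -0.85, 1]

```text
time: 19.97
ee_pos: [0.4331, -0.1052, 0.1076]
eef_rot: [0.999, -0.054, 0.003, 0.007]
ft_force: [2.1, -2.9, -2.6]
width: 0.024
```

```bash
python3 arc.py|head -1
```

```text
t 19.97 rad 0.1383 alpha 85.4 toolY -96.14 z 0.1076 tz [ 0.005  -0.0144 -0.9999] F [ 2.1 -2.9 -2.6] w 0.024 q [-0.66  0.01  0.8   2.09  0.01  1.03 -1.54]
```

Request:
send_rows:
  commands:
    - [0.03, 0.33, 0, 0, 0, -0.5, 1]
    - [0.03, 0.15, 0, 0, 0, -0.1, 1]

```text
time: 20.13
ee_pos: [0.4344, -0.0937, 0.1075]
eef_rot: [0.996, -0.084, 0.003, 0.01]
ft_force: [-3.8, -27.1, -2.6]
width: 0.0236
```

```bash
python3 arc.py|head -1
```

```text
t 20.13 rad 0.1383 alpha 90.2 toolY -99.59 z 0.1075 tz [ 0.0046 -0.0205 -0.9998] F [ -3.8 -27.1  -2.6] w 0.0236 q [-0.68  0.    0.79  2.1   0.02  1.03 -1.64]
```

At the stop: the lever reads about 90° and the reaction jumps to −27 N. I'll settle with a light holding push and check everything.

Request:
send_rows:
  commands:
    - [0, 0.06, 0, 0.05, 0, 0, 1]
    - [0, 0.06, 0, 0.05, 0, 0, 1]
    - [0, 0.06, 0, 0, 0, 0, 1]
    - [0, 0.06, 0, 0, 0, 0, 1]

```text
time: 20.47
ee_pos: [0.4343, -0.0945, 0.1076]
eef_rot: [0.996, -0.086, 0.004, 0.011]
ft_force: [1.2, -9.5, -4.3]
width: 0.0235
```

```bash
python3 arc.py|head -1; python3 -c "
from h import *
snap('G',('wrist','top','side'))"; python3 arc.py|head -1
```

```text
t 20.47 rad 0.1383 alpha 89.8 toolY -99.88 z 0.1076 tz [ 0.0066 -0.0221 -0.9997] F [ 1.2 -9.5 -4.3] w 0.0235 q [-0.68  0.    0.78  2.1   0.02  1.03 -1.65]
t 20.57 pos [ 0.4343 -0.0945  0.1076] yawY -99.87 tz [ 0.0066 -0.0221 -0.9997] F [ 1.9 -8.4 -5.1] w 0.0238
t 20.62 rad 0.1383 alpha 89.8 toolY -99.87 z 0.1076 tz [ 0.0066 -0.022  -0.9997] F [ 2.2 -8.1 -4.7] w 0.0239 q [-0.68  0.    0.78  2.1   0.02  1.03 -1.65]
```

View pics/G_wrist.png

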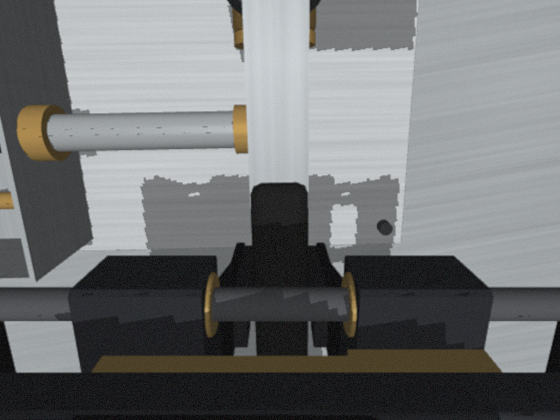

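View pics/G_top.png

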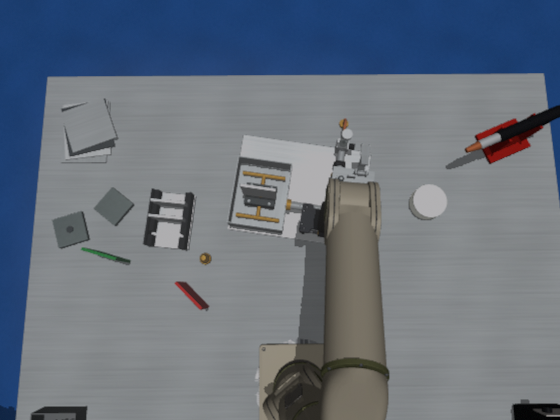

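View pics/G_side.png

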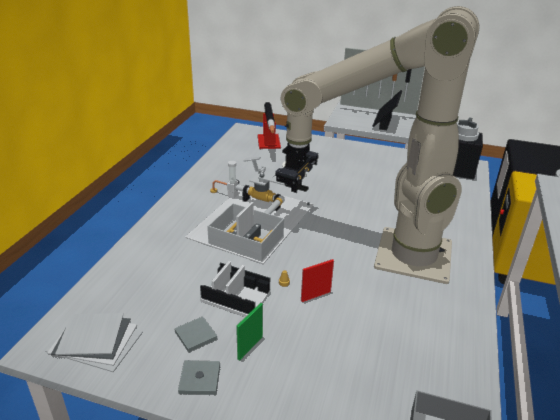

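```bash
python3 - <<'E'
import cv2,numpy as np
t=cv2.imread("pics/G_top.png");s=cv2.imread("pics/G_side.png")
a=cv2.resize(t[130:250,225:385],(640,480),interpolation=cv2.INTER_CUBIC)[:, :400]
b=cv2.resize(s[140:270,195:325],(400,400),interpolation=cv2.INTER_CUBIC)
b=cv2.copyMakeBorder(b,0,80,0,0,cv2.BORDER_CONSTANT)
a=cv2.resize(t[130:250,225:385],(480,360),interpolation=cv2.INTER_CUBIC);a=cv2.resize(a,(400,480)) if 0 else cv2.copyMakeBorder(a[:, :400],0,120,0,0,cv2.BORDER_CONSTANT)
cv2.imwrite("pics/G_c.png",np.hstack([a,b]))
from h import *
# plate top in top view
C=cam("top");y=np.radians(-8.9);ey=np.array([-np.sin(y),np.cos(y),0])
c=np.array([.5456,.1112,.129]);print("expected plate top ends px",proj(C,[c+ey*.05,c-ey*.05]).round(1))
E
```

```text
expected plate top ends px [[240.5 185.3]
 [276.2 190.5]]
```

View pics/G_c.png

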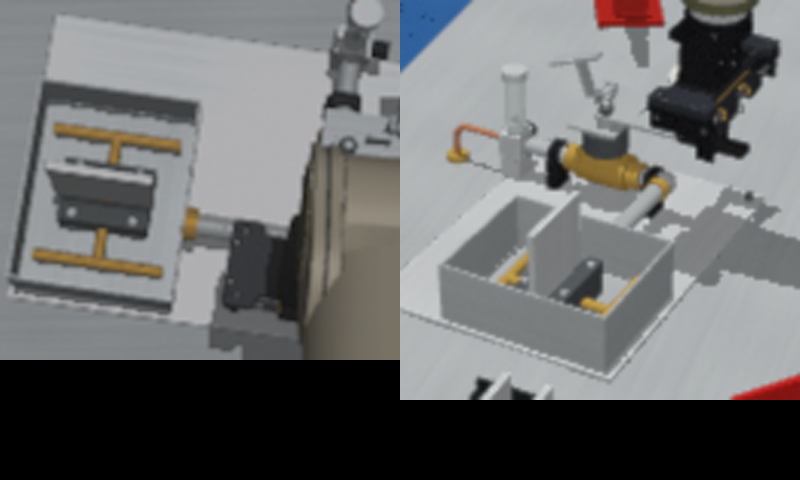

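The plate's top edge is at (240.7,184.3)–(276,189.3) px, within about 1 px of where an upright, seated plate should be. The catch is back, the lever is in line with the pipe and gripped. Handing in.

```bash
python3 -c "
from h import *
print(r.close_job()); s=r.read_state(); print(s['time'],s['ee_pos'],s['ft_force'],s['width'])"
```

```text
the job is handed in; nothing more can be done
None
the job is handed in; nothing more can be done
```

The job is handed in at about 20.6 s, with the plate in its slot, the catch back and the lever held open. No verdict was reported, so the checks below are my own.

- **Plate:** I drew the tall plate straight up out of the rack's near slot, lowered it into the trough slot until the floor pushed back (about 35 N), and released it. The last top view puts its top edge within about 1 px of where an upright, seated plate should be, and the side view agrees.
- **Catch:** I pushed the tab over with the closed fingers. The wrist view showed the catch lying fully back while the lever was still shut, and the last side view still shows it back.
- **Lever:** I gripped the sleeve and turned it to the stop. The final reading is about 89.8° worked out from the tool pose, with the sleeve gripped (24 mm opening, 30 N grip set) and about 8–9 N of reaction, which matches the spring.
- **Left alone:** The short plates, spool and nozzle look unmoved in the last views.

**Disagreements:**
- The top and wrist cameras differed by 3–4 mm on the slot position. I used the wrist value, and the plate went in.
- While pressing the plate onto the floor there was also about 15–19 N sideways force, and the tool had drifted roughly 3 mm in x. It dropped to zero when I released the plate.

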